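# Tighten a bridge clamp with a crank key in short swings

## Task

Pick up the crank key by its wooden grip, fit it right down over the brass nut of the bridge clamp and tighten the nut clockwise until it is firmly tight on the copper but not so hard that the copper is crushed; the posts block a full turn, so work in short swings, lifting the key off, swinging it back and refitting it. Then take the key off and lay it flat, wholly on the blue mat, let go, and leave the other things on the bench where they are.

Things in the scene. Friction and masses are not known exactly. Their poses are not given: they have to be found in the camera images.
- key: crank key, loose, 0.2 kg, lying flat on the bench: steel ring socket, arm, upright wooden grip. Origin on the socket's axis at its flat underside; z up; the arm runs along its own -x, 14 mm wide, at 8 to 18 mm height. 115 mm from the socket's axis stand a 24 mm round foot and on it the grip
- key_grip (a point): middle of the key's upright grip, 55 mm above the key's underside, 115 mm from the socket's axis. The grip is 26 mm long (along the arm, key x) and 24 mm wide (key y), and reaches from 18 to 80 mm above the underside
- key_socket (a point): same point as the key's origin. The socket is a through square hole 33 mm across (1.5 mm clearance a side on the nut, about 0.1 rad turning play either way), 20 mm high, 47 mm wide outside; its sides face key x and y, so the key fits in steps of 90 degrees
- nut: the clamp's brass square nut, 30 mm across flats, 16 mm high, standing on the clamp's aluminium bridge. Origin: centre of its underside, where the key's underside rests when fully down (72 mm above the bench); z up; its sides face its own x and y. Tightens clockwise seen from above; turns with about 0.15 N m of friction and stays where it is left
- nut_top (a point): centre of the top of the nut's square, 16 mm above its underside. Above it a conical stud end, 29 mm wide narrowing to 10 mm, rises another 12 mm and guides the socket. How far the nut must turn until tight (1.3 to 2.1 rad) differs each time, cannot be told from its heading and must be felt
- foot (a joint): height of the clamp's foot (m): 0 when it bears on the copper, negative above; 4 mm a turn, too coarse to stop by. Once it bears, the nut resists like a stiff spring, 31 N m per rad. Firmly tight: 0.7 to 1.8 N m about the nut's axis; under 0.5 is too loose, over 2.5 crushes the copper. 1 N m is 9 N across the arm at the grip, less if the hand also twists the grip
- plate: black steel plate, fixed, 240 by 240 mm, top 40 mm above the bench, carrying the bridge clamp. Origin: centre of its underside; the nut's axis is 5 mm from it towards its -x. The key's arm can swing only about 62 degrees either side of the plate's -x, between two posts. A green fence, 104 mm above the bench, stands 105 mm from the centre on the +x side
- post_left (a point): top of the steel guide post on the plate's +y side: 20 mm diameter, 102 mm above the bench, 60 mm from the nut's axis, 80 degrees from the plate's -x; it stops the key's arm
- post_right (a point): top of the like guide post on the plate's -y side
- mat: blue plastic mat fixed flat on the bench, 230 mm (its x) by 170 mm (its y), 4 mm thick; origin: centre of its underside
- file: a flat file 240 mm long, 20 mm thick at its round wooden handle, lying near the robot
- spare_nut: a loose brass square nut, 30 mm across flats, 14 mm high, lying on a back corner of the steel plate (not the clamp's nut)
- copper_bird: a 5 mm thick copper bird shape, about 80 mm, on the bench beyond the plate
- black_bird: a 5 mm thick black steel bird shape, about 80 mm, near the robot
- cup: a white cup, 72 mm wide, 85 mm high, near the robot
Mind the look-alikes: they are no part of the job. What is shaped like the key but pink is not meant.

How it is judged:
By the outcome, as a careful person would: the job done as asked, in the order asked, and still so for the second after the job is handed in, with the robot touching nothing.
It also fails if it takes over 72 s, if anything falls off the work surface, if the arm or the gripper's body presses on something with over 40 N, if the wrist force passes 120 N, or if a joint passes its speed limit or range.

## Robot

A 6-joint arm with a two-finger parallel gripper is mounted at the origin on the work surface. World frame = base frame: x ahead of the robot, y to its left, z up, the work surface at z = 0. Lengths are in m, angles in degrees, forces in N, time in s.
With the tool pointing down it reaches from about 0.25 to 0.8 m from the base axis. Payload 3.9 kg.
Tool frame: the origin (TCP) lies between the finger pads; the fingertips stand r.tip_extent ahead of it and the grasp point (between the pads) lies 11 mm behind it (r.tip_extent is the distance from the TCP to the fingertips, in m); z points along the fingers, y is the direction in which the jaws open and shut (so a half turn about z gives the same grasp; the last joint's range is limited). The gripper opens to 85 mm and grips with 20 to 120 N. Pads are 22 mm wide; open, the fingers measure 114 mm over their backs; the gripper's body (76 mm by 85 mm) begins 54 mm behind the grasp point. The pads swing forward as they close: fully open they stand 13 mm farther back than shut.
Start: joints at [-76.834, 14.897, -7.913, 67.191, 0, 90], TCP at [0.12, -0.511, 0.239] pointing down, gripper open.
Joint ranges: [-159.42, 159.42], [-47.68, 98.78], [-73.54, 78.23], [-108.79, 121.32], [-90, 84.71], [-180, 180]. Speed limits (degrees/s): [147.25, 147.25, 180, 180, 180, 180].

## Interface

Orientations are given as [roll, pitch, yaw] about the fixed x, y, z axes, in that order (R = Rz(yaw) Ry(pitch) Rx(roll)).
In Python, from bench import r, vision gives the robot as it stands.
- The arm moves only by the tool step_arm, never from a script. Its argument "series" is a list of rows, each a list of 7 numbers: the shift along the tool's x, y, z in mm, then the turn, a rotation vector about the tool's x, y, z in rad, then the gripper's target within -1 to 1 (fully open at 1, half-way at 0, shut at -1). A call has 1 to 12 rows; each row is the pose to reach, as a shift and turn from the pose commanded when the call began, along the tool's axes at that moment; what a row does not reach only later rows make up. A row lasts 1/12 s, in which the tool goes at most 41.7 mm and 7.16 degrees, less where a joint would pass 70% of its speed; a pose out of reach is approached as far as the arm can. A call with a gripper value outside its range is refused whole. The fingers move at their own pace and stop on an object; "force" is the grip in N (left out, the last holds). Time passes only in rows, so rows that repeat a pose let the fingers close. It gives the time, the measured TCP pose, the force and the opening at its end, in the units of the state.
- r.observe(): the state, without advancing time (a new reading comes with each control period).
- vision.capture(name): name is "side" or "top" or "wrist"; returns (picture, depth): 384x512x3 uint8, blue, green, red; 384x512 float32, m along the optical axis (not along the pixel's ray), 0 where there is no reading.
- vision.camera_info(name): a dict with "fx", "fy", "cx", "cy" (pixels), "R" (3x3) and "t" (3): a world point X has camera coordinates R X + t; the wrist camera has in their place "T_tool_cam" (4x4, takes a point from camera to tool coordinates, whose origin is the TCP and whose axes are the flange's). Camera axes: x right, y down, z forward; pixel columns grow to the right and rows downward; lengths in m; the calibration is good to about 2 mm. A picture is of the moment at which its call begins: read the wrist's pose just before it. camera_info takes no time and is no camera call.
- r.finish_job(): hands the job in, once; it reports no verdict.
The state is a dict: "time": time; "qpos": joint angles; "joint_vel": joint speeds; "joint_torque": joint torques, N m; "tcp_pos": TCP position; "tcp_rot": TCP orientation; "force": force on the tool from outside, world axes, zero at the start; "ft_torque": the same for the moment, N m; "opening": finger opening in m.
Only numpy, scipy, OpenCV 4.12 (cv2) and the standard library are available. Lean on these libraries where they do the work, as an engineer would, in place of code of your own. Each camera call takes 0.05 s, during which the arm holds its last target.

## Working session

There is one attempt and no reset: what is moved stays moved. The work goes in short steps, Python scripts to look and compute and a tool call to move; the robot and the scene stay as the last step left them, time stands still between calls to the robot, and variables do not carry over. Pictures are saved under pics/ and viewed, and the job is handed in when it is done.

Besides the shell and the picture viewer there is one more tool, called after "Call:" as a command line: name --pt "numbers of a row" for each row, then --argument value for the rest. step_arm: Moves the arm, as the interface text tells. Its arguments: {"type":"object","properties":{"series":{"type":"array","items":{"type":"array","items":{"type":"number"}}},"force":{"type":"number"}},"required":["series"]}

```bash
ls; mkdir -p pics
python3 - <<'E'
from bench import r,vision
import cv2,numpy as np
print(r.observe()); print(r.tip_extent)
for n in("side","top","wrist"):
    im,d=vision.capture(n); cv2.imwrite(f"pics/{n}0.png",im); np.savez(f"pics/{n}0.npz",im=im,d=d)
    print(n,vision.camera_info(n))
E
```

```text
pics
{'time': 0.0, 'qpos': array([-7.68332605e+01,  1.49352424e+01, -7.98633116e+00,  6.71899278e+01,
        1.73048372e-03,  8.99986929e+01]), 'joint_vel': array([-0.02800153, -0.0159904 ,  0.0311691 ,  0.03503734,  0.01252769,
        0.02837513]), 'joint_torque': array([-1.04436156e-03, -4.05679464e+01,  2.53921884e+01,  1.86685938e-02,
       -2.63669708e-04, -2.43600255e-06]), 'tcp_pos': array([ 0.11944438, -0.51054533,  0.2384656 ]), 'tcp_rot': array([-1.79888499e+02, -1.73302424e-03,  1.31680433e+01]), 'force': array([ 0.30206108,  0.4774417 , -0.20198203]), 'ft_torque': array([-0.01448654, -0.01442257,  0.02484249]), 'opening': 0.08545770265218379}
0.008
side {'fx': 475.54603170634067, 'fy': 475.54603170634067, 'cx': 250.6792889046125, 'cy': 188.25535445742597, 'R': array([[-0.78631675, -0.6177947 , -0.00597355],
       [-0.46345385,  0.59621337, -0.65554568],
       [ 0.40855415, -0.51269808, -0.75513189]]), 't': array([0.35490416, 0.34173803, 1.50558317])}
top {'fx': 477.0086593113145, 'fy': 477.0086593113145, 'cx': 253.4471831596383, 'cy': 191.44568515867752, 'R': array([[ 0.02600775, -0.99953618,  0.01584357],
       [-0.98513682, -0.02831856, -0.16942108],
       [ 0.16979116, -0.01120182, -0.9854164 ]]), 't': array([-0.09509099,  0.51659475,  1.63231796])}
wrist {'fx': 271.9721665230787, 'fy': 271.9721665230787, 'cx': 257.9574967020402, 'cy': 191.71456633236517, 'T_tool_cam': array([[ 2.47426126e-04, -9.59403259e-01, -2.82037807e-01,
         7.09430698e-02],
       [ 9.99999706e-01,  4.42197858e-04, -6.26937271e-04,
        -5.10700243e-04],
       [ 7.26202176e-04, -2.82037569e-01,  9.59403087e-01,
        -1.34516016e-01],
       [ 0.00000000e+00,  0.00000000e+00,  0.00000000e+00,
         1.00000000e+00]])}
```

View pics/top0.png

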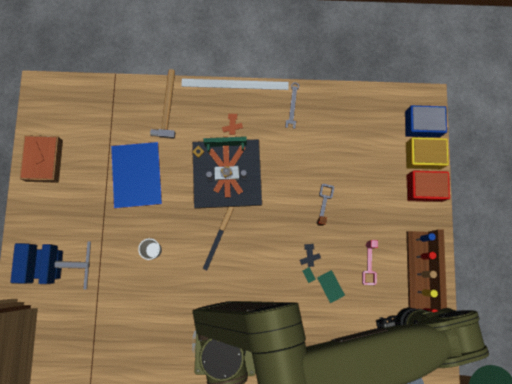

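View pics/side0.png

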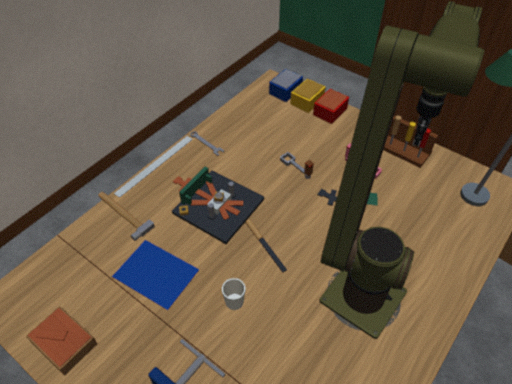

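View pics/wrist0.png

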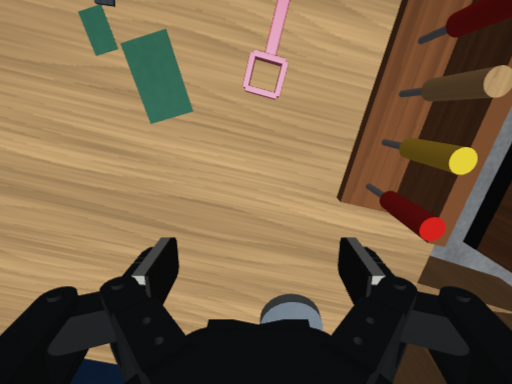

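```bash
cat > h.py <<'E'
import numpy as np,cv2
from scipy.spatial.transform import Rotation as Ro
from bench import r,vision
def ext(n,st=None):
    c=vision.camera_info(n)
    if n=="wrist":
        st=st or r.observe()
        T=np.eye(4);T[:3,:3]=Ro.from_euler('xyz',st['tcp_rot'],degrees=True).as_matrix();T[:3,3]=st['tcp_pos']
        W=T@c['T_tool_cam']; Rm=W[:3,:3]; o=W[:3,3]
    else:
        Rm=c['R'].T; o=-Rm@c['t']
    return c,Rm,o
def ray(n,uv,z,st=None):
    c,Rm,o=ext(n,st)
    d=Rm@np.array([(uv[0]-c['cx'])/c['fx'],(uv[1]-c['cy'])/c['fy'],1])
    return o+d*(z-o[2])/d[2]
def proj(n,X,st=None):
    c,Rm,o=ext(n,st); p=Rm.T@(np.array(X)-o); return np.array([c['fx']*p[0]/p[2]+c['cx'],c['fy']*p[1]/p[2]+c['cy']])
def tool(X,st=None):
    "world point to tool coords (mm)"
    st=st or r.observe()
    Rm=Ro.from_euler('xyz',st['tcp_rot'],degrees=True).as_matrix()
    return 1000*Rm.T@(np.array(X)-st['tcp_pos'])
E
python3 - <<'E'
from h import *
a=np.load('pics/top0.npz');im=a['im']
cv2.imwrite('pics/crop1.png',cv2.resize(im[170:240,290:390],None,fx=8,fy=8,interpolation=cv2.INTER_NEAREST)[:560,:800])
cv2.imwrite('pics/crop2.png',cv2.resize(im[125:220,100:270],None,fx=4.6,fy=4.6,interpolation=cv2.INTER_CUBIC))
print('ring',ray('top',(326,190),.02),'grip top',ray('top',(322,220),.08))
for n,uv,z in(('mat',(136,175),.004),('nut',(227,172),.09),('plate',(227,173),.04)): print(n,ray('top',uv,z))
E
```

```text
ring [ 0.53599561 -0.34069198  0.02      ] grip top [ 0.42079116 -0.31706251  0.08      ]
mat [0.57407551 0.34404524 0.004     ]
nut [0.57647781 0.01233755 0.09      ]
plate [0.58350076 0.01452555 0.04      ]
```

View pics/crop1.png

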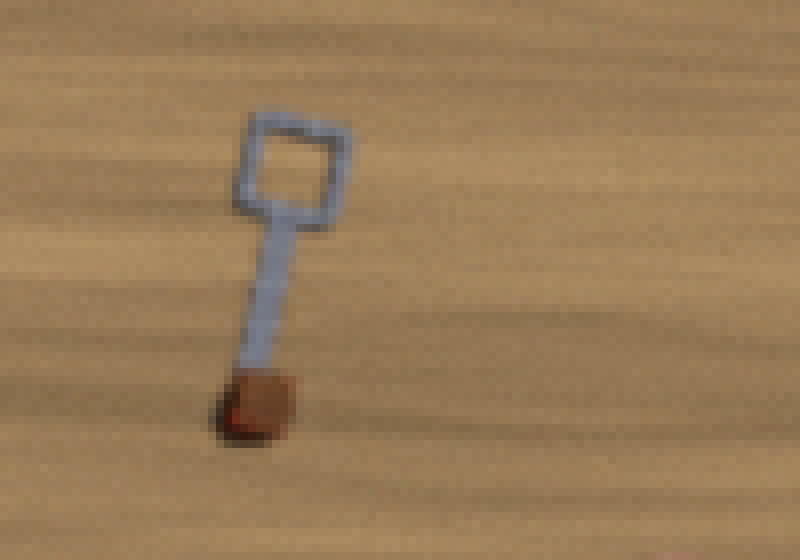

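View pics/crop2.png

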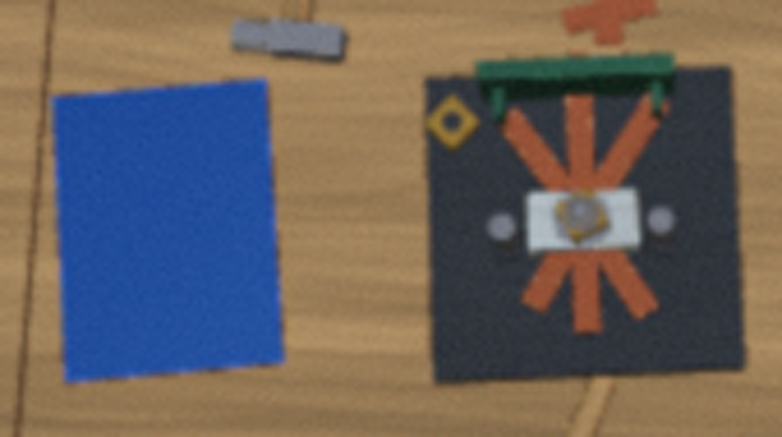

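Run:
```python
from h import *
print(tool([.425,-.318,.24]))
```

```text
[ 341.37639957 -118.03066275   -1.15085228]
```

Call:
step_arm --pt "35 -12 0 0 0 0.1 1" --pt "75 -26 0 0 0 0.2 1" --pt "113 -39 0 0 0 0.3 1" --pt "152 -52 0 0 0 0.44 1" --pt "190 -66 0 0 0 0.44 1" --pt "228 -79 0 0 0 0.44 1" --pt "266 -92 0 0 0 0.44 1" --pt "304 -105 0 0 0 0.44 1" --pt "341 -118 0 0 0 0.44 1" --pt "341 -118 0 0 0 0.44 1" --pt "341 -118 0 0 0 0.44 1"

```text
time: 1.07
tcp_pos: [0.4261, -0.3172, 0.2388]
tcp_rot: [-180.0, 0.1, -11.8]
force: [-1.0, 0.7, -0.8]
opening: 0.0852
```

Run:
```python
from h import *
import pickle
st=r.observe();im,d=vision.capture('wrist');pickle.dump((st,im,d),open('pics/w1.pkl','wb'))
cv2.imwrite('pics/w1.png',im);print(st['time'],st['tcp_pos'],st['tcp_rot'],st['qpos'])
```

```text
1.0667 [ 0.4260853  -0.31722015  0.238757  ] [-1.79993580e+02  5.31622429e-02 -1.17972748e+01] [-3.66579344e+01  1.55573944e+01 -7.07535669e+00  6.74181837e+01
 -1.65253111e-02  1.55139351e+02]
```

View pics/w1.png

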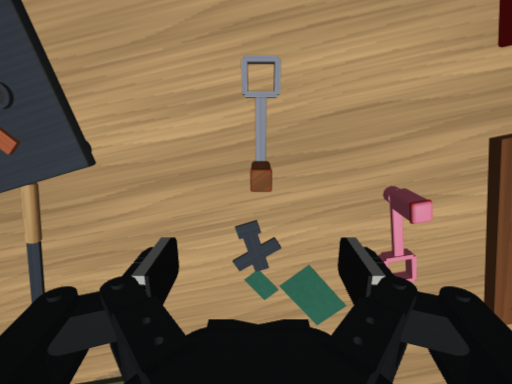

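Run:
```python
from h import *
import pickle
st,im,d=pickle.load(open('pics/w1.pkl','rb'))
cv2.imwrite('pics/w1c.png',cv2.resize(im[40:205,210:310],None,fx=3.6,fy=3.6,interpolation=cv2.INTER_CUBIC))
hsv=cv2.cvtColor(im,cv2.COLOR_BGR2HSV)
# steel: low-ish sat, hue blue
roi=np.zeros(im.shape[:2],np.uint8);roi[40:205,220:305]=1
steel=((hsv[...,0]>95)&(hsv[...,0]<130)).astype(np.uint8)*roi
ys,xs=np.nonzero(steel);print(len(xs),xs.min(),xs.max(),ys.min(),ys.max())
cs,_=cv2.findContours(steel,cv2.RETR_CCOMP,cv2.CHAIN_APPROX_NONE)
for c in sorted(cs,key=cv2.contourArea)[-3:]:
    print(cv2.contourArea(c),cv2.minAreaRect(c))
    print([ray('wrist',p,.02,st)[:2].round(4) for p in cv2.boxPoints(cv2.minAreaRect(c))])
print('gripdepth',d[180,261],d[76,246])
grip=((hsv[...,1]>130)&((hsv[...,0]<12)|(hsv[...,0]>170))&(im[...,2]<150)).astype(np.uint8)*roi
cs,_=cv2.findContours(grip,0,cv2.CHAIN_APPROX_NONE)
c=max(cs,key=cv2.contourArea);print(cv2.boundingRect(c),cv2.minAreaRect(c))
```

```text
1240 242 279 56 160
917.0 ((260.5, 76.0), (32.0, 29.0), 90.0)
[array([ 0.5557, -0.3294]), array([ 0.5486, -0.363 ]), array([ 0.5136, -0.3563]), array([ 0.5208, -0.3216])]
1964.0 ((260.5, 108.0), (104.0, 37.0), 90.0)
[array([ 0.5608, -0.3257]), array([ 0.5519, -0.3684]), array([ 0.4302, -0.3458]), array([ 0.4401, -0.2984])]
gripdepth 0.30135283 0.3271923
(250, 164, 22, 13) ((260.0769348144531, 168.38461303710938), (11.374736785888672, 21.1805419921875), 78.69007110595703)
```

View pics/w1c.png

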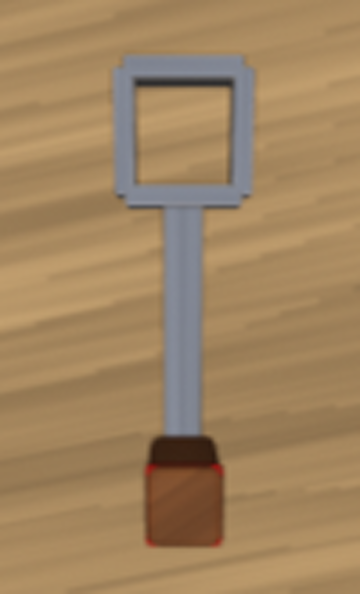

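Run:
```python
from h import *
import pickle
st,im,d=pickle.load(open('pics/w1.pkl','rb'))
s=ray('wrist',(260.6,76.1),.02,st);g=ray('wrist',(260.7,180.0),.08,st)
v=s-g;print(s,g,np.hypot(*v[:2]),np.degrees(np.arctan2(v[1],v[0])))
for x in (250.2,271.3): print(ray('wrist',(x,180),.08,st))
g[2]=.07;print(tool(g))
```

```text
[ 0.53481017 -0.3427362   0.02      ] [ 0.42346873 -0.31943476  0.08      ] 0.11375356158800783 -11.820214062735069
[ 0.42584591 -0.30802453  0.08      ]
[ 0.4210691  -0.33095272  0.08      ]
[ -0.77974409   1.67606564 168.82677047]
```

Call:
step_arm --pt "0 0 10 0 0 -0.125 1" --pt "0 0 20 0 0 -0.25 1" --pt "0 0 30 0 0 -0.375 1" --pt "0 0 40 0 0 -0.5 1" --pt "0 0 50 0 0 -0.625 1" --pt "0 0 60 0 0 -0.75 1" --pt "0 0 70 0 0 -0.875 1" --pt "-1 2 80 0 0 -1.0 1" --pt "-1 2 80 0 0 -1.12 1" --pt "-1 2 80 0 0 -1.25 1" --pt "-1 2 80 0 0 -1.37 1" --pt "-1 2 80 0 0 -1.5 1"

```text
time: 2.12
tcp_pos: [0.4214, -0.3215, 0.1591]
tcp_rot: [-179.9, 0.0, 73.8]
force: [0.2, -0.6, -0.3]
opening: 0.0852
```

Call:
step_arm --pt "0 0 0 0 0 -0.125 1" --pt "0 0 0 0 0 -0.25 1" --pt "0 0 0 0 0 -0.375 1" --pt "0 0 0 0 0 -0.5 1" --pt "0 0 0 0 0 -0.625 1" --pt "0 0 0 0 0 -0.75 1" --pt "0 0 0 0 0 -0.875 1" --pt "0 0 0 0 0 -1.0 1" --pt "0 0 0 0 0 -1.12 1" --pt "0 0 0 0 0 -1.24 1" --pt "0 0 0 0 0 -1.36 1" --pt "0 0 0 0 0 -1.48 1"

```text
time: 3.12
tcp_pos: [0.4214, -0.3215, 0.1593]
tcp_rot: [-180.0, -0.1, 158.6]
force: [-0.1, -0.5, -0.0]
opening: 0.0853
```

Call:
step_arm --pt "0 0 0 0 0 -0.11 1" --pt "0 0 0 0 0 -0.16 1" --pt "0 0 0 0 0 -0.16 1"

```text
time: 3.37
tcp_pos: [0.4216, -0.3214, 0.1593]
tcp_rot: [-180.0, -0.0, 167.5]
force: [0.2, -0.5, -1.0]
opening: 0.0853
```

Run:
```python
from h import *
import pickle
st=r.observe();im,d=vision.capture('wrist');pickle.dump((st,im,d),open('pics/w2.pkl','wb'))
cv2.imwrite('pics/w2.png',im);print(st['time'],st['tcp_pos'],st['tcp_rot'],st['qpos'])
g=[.4235,-.3194,.044];print(tool(g), proj('wrist',[.4235,-.3194,.08]))
```

```text
3.3667 [ 0.4216004  -0.32143512  0.15928118] [-1.79993437e+02 -4.61193319e-02  1.67451126e+02] [-3.73076028e+01  1.81106296e+01 -1.57571175e+01  5.61713842e+01
 -2.52746874e-02 -2.47587232e+01]
[ -1.2893869   2.2570704 115.2950114] [260.33797621 204.5533171 ]
```

View pics/w2.png

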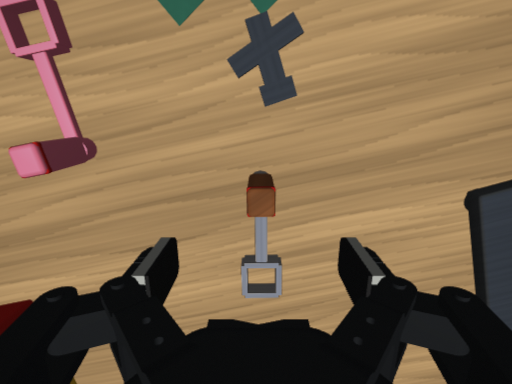

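Run:
```python
from h import *
g=ray('wrist',(260.8,201),.08); print(g); g[2]=.044; print(tool(g))
```

```text
[ 0.42054743 -0.31835432  0.08      ]
[  1.82045901   2.63116503 115.29696188]
```

Call:
step_arm --pt "0 2.5 30 0 0 -0.013 1" --pt "0 2.5 60 0 0 -0.013 1" --pt "0 2.5 90 0 0 -0.013 1" --pt "0 2.5 115 0 0 -0.013 1" --pt "0 2.5 115 0 0 -0.013 -1" --pt "0 2.5 115 0 0 -0.013 -1" --pt "0 2.5 115 0 0 -0.013 -1" --pt "0 2.5 115 0 0 -0.013 -1" --pt "0 2.5 115 0 0 -0.013 -1" --pt "0 2.5 115 0 0 -0.013 -1" --pt "0 2.5 115 0 0 -0.013 -1" --force 80

```text
time: 4.33
tcp_pos: [0.4252, -0.319, 0.0463]
tcp_rot: [-179.9, 0.2, 168.3]
force: [-0.8, 0.4, 6.3]
opening: 0.023
```

Call:
step_arm --pt "0 0 0 0 0 0 -1" --pt "0 0 0 0 0 0 -1" --pt "0 0 -5 0 0 0 -1" --pt "0 0 -40 0 0 0 -1" --pt "0 0 -80 0 0 0 -1" --pt "0 0 -120 0 0 0 -1" --pt "0 0 -140 0 0 0 -1" --pt "0 0 -140 0 0 0 -1" --force 100

```text
time: 5.0
tcp_pos: [0.4266, -0.3199, 0.1901]
tcp_rot: [-179.7, 0.5, 168.3]
force: [0.2, -0.6, -1.9]
opening: 0.0229
```

Run:
```python
from h import *
import pickle
st=r.observe();im,d=vision.capture('wrist');pickle.dump((st,im,d),open('pics/w3.pkl','wb'))
cv2.imwrite('pics/w3.png',im);print(st['time'],st['tcp_pos'],st['tcp_rot'],st['qpos'],st['opening'],st['force'])
im,d=vision.capture('top');cv2.imwrite('pics/top3.png',im)
```

```text
5.0 [ 0.42661236 -0.31992724  0.1901174 ] [-179.74809585    0.52726457  168.32527434] [-3.68650737e+01  1.67455293e+01 -1.28614700e+01  5.98086640e+01
 -3.53439719e-03 -2.51892070e+01] 0.022929807030499745 [ 0.17523228 -0.63034835 -1.92194487]
```

View pics/w3.png

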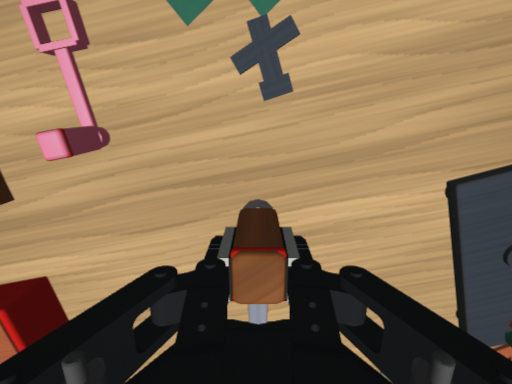

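Run:
```python
from h import *
print(tool([.60,-.11,.19]))
```

```text
[-130.28966824  239.3164622    -5.06431196]
```

Call:
step_arm --pt "-16 29 0 0 0 0 -1" --pt "-34 62 0 0 0 0 -1" --pt "-52 95 0 0 0 0 -1" --pt "-70 128 0 0 0 0 -1" --pt "-88 161 0 0 0 0 -1" --pt "-106 194 0 0 0 0 -1" --pt "-120 222 0 0 0 0 -1" --pt "-130 239 0 0 0 0 -1" --pt "-130 239 0 0 0 0 -1" --pt "-130 239 0 0 0 0 -1"

```text
time: 5.93
tcp_pos: [0.5983, -0.1088, 0.1813]
tcp_rot: [-180.0, -0.3, 168.5]
force: [-0.3, -0.2, -1.8]
opening: 0.023
```

Run:
```python
from h import *
import pickle
st=r.observe();im,d=vision.capture('wrist');pickle.dump((st,im,d),open('pics/w4.pkl','wb'))
cv2.imwrite('pics/w4.png',im);print(st['time'],st['tcp_pos'],st['tcp_rot'],st['qpos'],st['opening'],st['force'])
im,d=vision.capture('top');cv2.imwrite('pics/top4.png',im)
im,d=vision.capture('side');cv2.imwrite('pics/side4.png',im)
```

```text
5.9333 [ 0.59826285 -0.10881005  0.18130246] [-179.97485122   -0.3223267   168.45279777] [-1.02987807e+01  2.48417590e+01 -1.71642731e+00  6.37646118e+01
 -1.81202006e-02  1.24840183e+00] 0.022980481639469322 [-0.34413779 -0.16956673 -1.79752756]
```

View pics/w4.png

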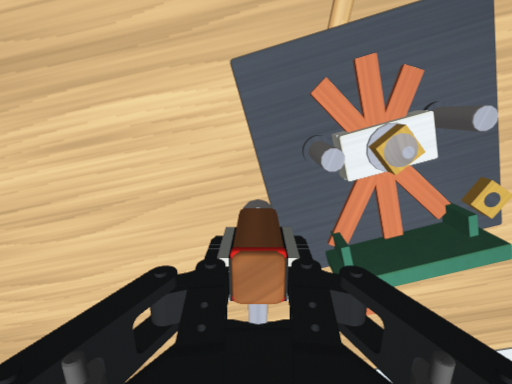

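View pics/top4.png

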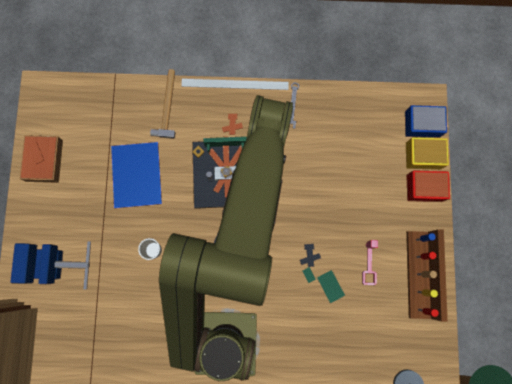

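View pics/side4.png

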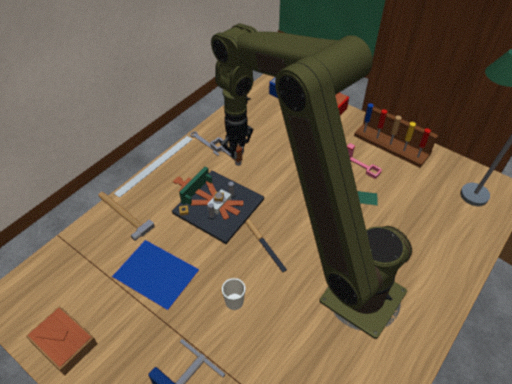

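Run:
```python
from h import *
import pickle
st,im,d=pickle.load(open('pics/w4.pkl','rb'))
c=cv2.resize(im[95:190,300:506],None,fx=3.8,fy=3.8,interpolation=cv2.INTER_CUBIC);cv2.imwrite('pics/w4c.png',c)
hsv=cv2.cvtColor(im,cv2.COLOR_BGR2HSV)
print(hsv[148,385],hsv[130,400],hsv[155,415], im[120,486],im[160,333])
c2=cv2.resize(im[115:185,360:435],None,fx=8,fy=8,interpolation=cv2.INTER_CUBIC);cv2.imwrite('pics/w4d.png',c2)
```

```text
[ 16  17 168] [ 21 155 214] [ 15  25 165] [188 173 167] [195 180 174]
```

View pics/w4c.png

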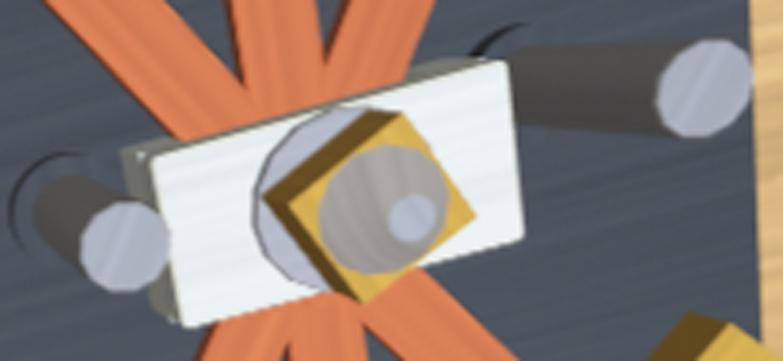

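View pics/w4d.png

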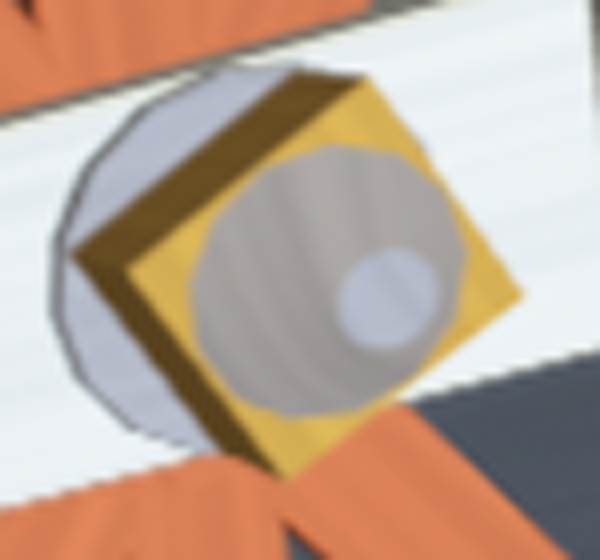

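Run:
```python
from h import *
import pickle
st,im,d=pickle.load(open('pics/w4.pkl','rb'))
P=np.array([(368,78),(523,295),(285,480),(127,268)])
C=np.array([ray('wrist',((u+.5)/8-.5+360,(v+.5)/8-.5+115),.088,st) for u,v in P])
print(C.round(4)); print('centre',C.mean(0))
e=np.roll(C,-1,0)-C
print(np.hypot(e[:,0],e[:,1]),np.degrees(np.arctan2(e[:,1],e[:,0]))%90)
print('stud',ray('wrist',((386.5)/8-.5+360,300.5/8-.5+115),.1,st))
f=lambda u,v:ray('wrist',((u+.5)/3.8-.5+300,(v+.5)/3.8-.5+95),.102,st)
a,b=f(124,246),f(703,88);print('posts',a,b,np.hypot(*(b-a)[:2]),np.degrees(np.arctan2(*(b-a)[1::-1])))
im2=cv2.imread('pics/top0.png')
m=(a+b)/2;print(m)
```

```text
[[ 0.5602  0.022   0.088 ]
 [ 0.5858  0.0368  0.088 ]
 [ 0.6007  0.0111  0.088 ]
 [ 0.5747 -0.0036  0.088 ]]
centre [0.58035393 0.0165845  0.088     ]
[0.02949616 0.02971892 0.02996942 0.02943376] [30.012199   30.25497228 29.46365409 29.33873137]
stud [0.58049836 0.01655674 0.1       ]
posts [ 0.57387296 -0.0434536   0.102     ] [0.5653926  0.07409002 0.102     ] 0.11784913198739551 94.12654065225941
[0.56963278 0.01531821 0.102     ]
```

```bash
cat >> h.py <<'E'
NUT=np.array([.5819,.0163]); L=np.array([.1115,0.0]) # tcp rel. to socket in tool axes (x along arm dir)
def tgt(phi,z,nut=None,L_=None):
    n=NUT if nut is None else nut; l=L if L_ is None else L_
    a=np.radians(phi); x=np.array([np.cos(a),np.sin(a)]); y=np.array([np.sin(a),-np.cos(a)])
    p=n+l[0]*x+l[1]*y; return np.array([p[0],p[1],z])
def cmd(phi,z,st,**k):
    t=tool(tgt(phi,z,**k),st); dy=(phi-st['tcp_rot'][2]+180)%360-180
    return [*t.round(1),round(-np.radians(dy),3)]
def tau(st,nut=None):
    n=NUT if nut is None else nut; d=st['tcp_pos'][:2]-n; f=st['force']
    return st['ft_torque'][2]+d[0]*f[1]-d[1]*f[0]
E
python3 - <<'E'
from h import *
st=r.observe(); print(cmd(209.8,.18,st)); print(st['force'],st['ft_torque'])
E
```

```text
[np.float64(124.9), np.float64(47.2), np.float64(3.2), np.float64(-0.725)]
[-0.71054527  0.02723993 -1.63412564] [0.02377387 0.157383   0.01425045]
```

Call:
step_arm --pt "20 8 0 0 0 -0.12 -1" --pt "40 15 0 0 0 -0.24 -1" --pt "60 22 0 0 0 -0.36 -1" --pt "80 30 0 0 0 -0.48 -1" --pt "100 38 0 0 0 -0.6 -1" --pt "115 43 0 0 0 -0.7 -1" --pt "125 47 0 0 0 -0.725 -1" --pt "125 47 0 0 0 -0.725 -1" --pt "125 47 0 0 0 -0.725 -1"

```text
time: 6.83
tcp_pos: [0.4867, -0.0395, 0.1846]
tcp_rot: [-179.9, 0.0, -150.3]
force: [-0.1, -0.8, -2.0]
opening: 0.0228
```

Run:
```python
from h import *
st=r.observe();print(st['time'],st['tcp_pos'],st['tcp_rot'],st['force'],st['ft_torque'],cmd(209.8,.18,st))
im,d=vision.capture('side');cv2.imwrite('pics/side5.png',im)
cv2.imwrite('pics/side5c.png',cv2.resize(im[130:250,160:300],None,fx=5,fy=5,interpolation=cv2.INTER_CUBIC))
im,d=vision.capture('top');cv2.imwrite('pics/top5.png',im)
cv2.imwrite('pics/top5c.png',cv2.resize(im[130:220,180:280],None,fx=6,fy=6,interpolation=cv2.INTER_CUBIC))
```

```text
6.8333 [ 0.48666478 -0.03950339  0.18456968] [-1.79939314e+02  3.63603423e-02 -1.50294643e+02] [-0.14221151 -0.77006906 -2.03566914] [-0.07057169  0.12333281 -0.05475355] [np.float64(1.1), np.float64(1.1), np.float64(4.6), np.float64(-0.002)]
```

View pics/side5c.png

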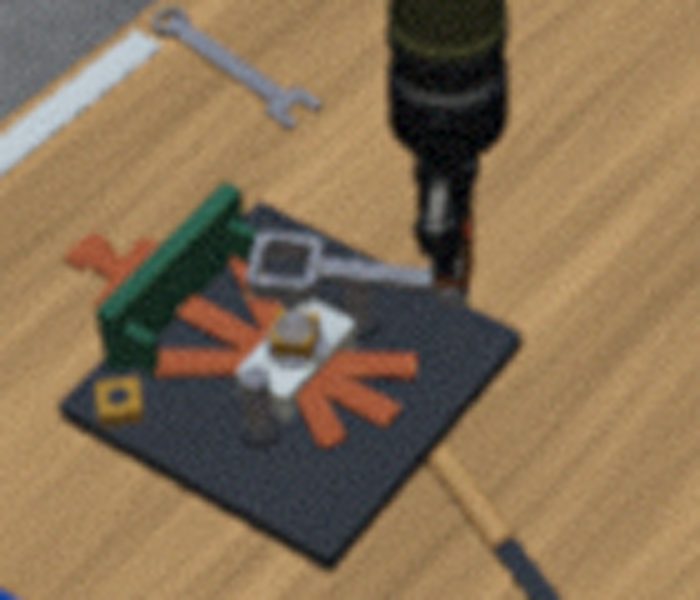

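View pics/top5c.png

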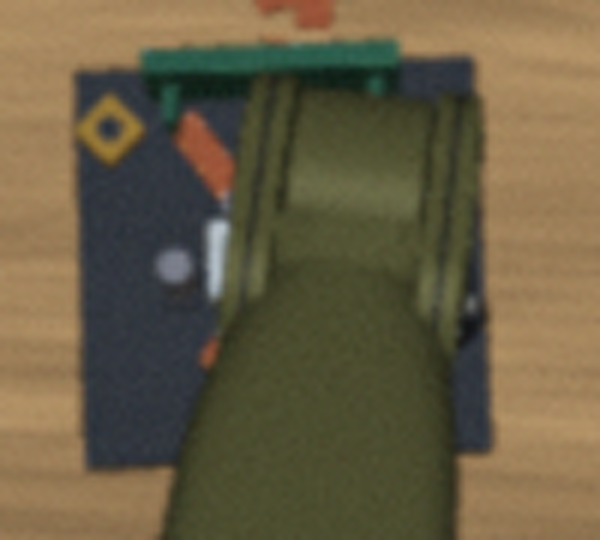

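Run:
```python
from h import *
st=r.observe()
sxy=st['tcp_pos'][:2]-(tgt(209.7,0)[:2]-NUT)
print('socket est',sxy)
for z in(.1385,.1585): print('sock',z,(proj('side',[*sxy,z])-[160,130])*5)
for z in(.088,.1):print('nut',z,(proj('side',[*NUT,z])-[160,130])*5)
for p in([.5739,-.0435,.102],[.5654,.0741,.102]): print('post',(proj('side',p)-[160,130])*5)
im=cv2.imread('pics/side5.png')
cv2.imwrite('pics/side5d.png',cv2.resize(im[170:212,204:240],None,fx=14,fy=14,interpolation=cv2.INTER_CUBIC))
print('d: sock',[(proj('side',[*sxy,z])-[204,170])*14 for z in(.1385,.1585)],'nut',[(proj('side',[*NUT,z])-[204,170])*14 for z in(.088,.1)])
```

```text
socket est [0.58467639 0.01561313]
sock 0.1385 [285.38286222 275.66169307]
sock 0.1585 [283.63769618 256.23394468]
nut 0.088 [292.00941469 325.59861281]
nut 0.1 [291.02543622 314.51451191]
post [354.4991323  267.23738187]
post [253.87865092 374.87883921]
d: sock [array([183.07201422, 211.8527406 ]), array([178.1855493 , 157.45504511])] nut [array([201.62636114, 351.67611586]), array([198.87122141, 320.64063336])]
```

View pics/side5d.png

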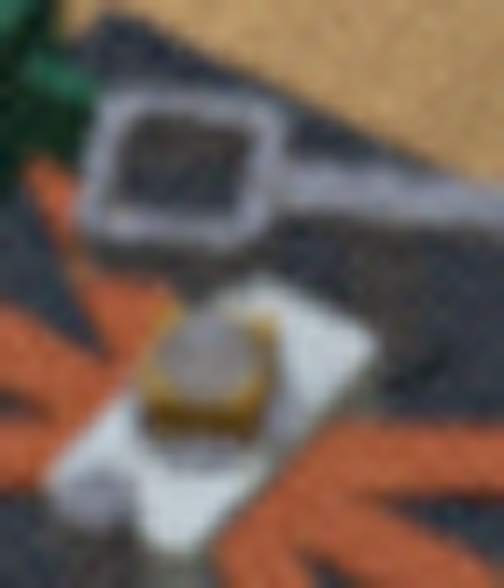

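Call:
step_arm --pt "1 1 15 0 0 0 -1" --pt "1 1 32 0 0 0 -1" --pt "1 1 32 0 0 0 -1" --pt "1 1 38 0 0 0 -1" --pt "1 1 42 0 0 0 -1" --pt "1 1 46 0 0 0 -1" --pt "1 1 46 0 0 0 -1"

```text
time: 7.52
tcp_pos: [0.4853, -0.0386, 0.1379]
tcp_rot: [180.0, -0.0, -150.2]
force: [0.5, 0.2, -2.6]
opening: 0.0225
```

Run:
```python
from h import *
st=r.observe();print(st['time'],st['tcp_pos'],st['tcp_rot'],st['force'],st['ft_torque'],cmd(209.8,.118,st))
im,d=vision.capture('side')
cv2.imwrite('pics/side6d.png',cv2.resize(im[165:215,200:250],None,fx=12,fy=12,interpolation=cv2.INTER_CUBIC))
```

```text
7.5167 [ 0.48534556 -0.03858236  0.13792212] [ 1.79988172e+02 -2.27335073e-02 -1.50152414e+02] [ 0.48494831  0.23689066 -2.58878805] [-0.05331929  0.15705605 -0.00316188] [np.float64(0.4), np.float64(-0.4), np.float64(19.9), np.float64(0.001)]
```

View pics/side6d.png

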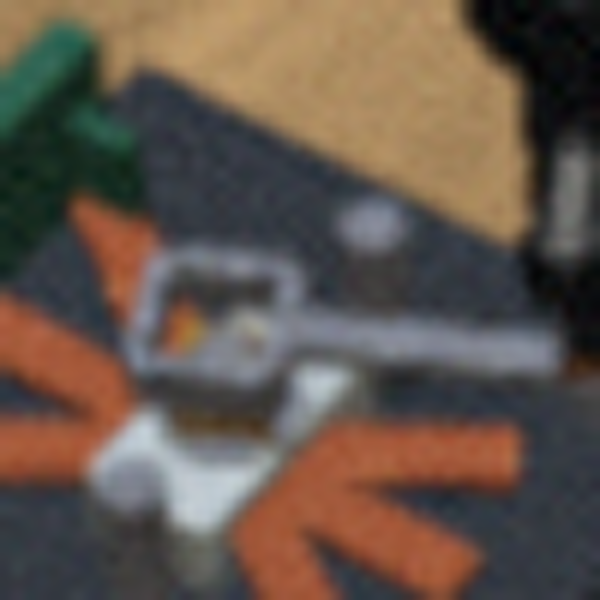

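Call:
step_arm --pt "0.5 -0.5 3 0 0 0 -1" --pt "0.5 -0.5 6 0 0 0 -1" --pt "0.5 -0.5 6 0 0 0 -1"

```text
time: 7.82
tcp_pos: [0.4857, -0.0395, 0.1335]
tcp_rot: [-179.9, 0.1, -150.2]
force: [-3.9, -2.0, 7.9]
opening: 0.023
```

Call:
step_arm --pt "0 0 2 0 0 0 -1" --pt "0 0 4 0 0 0 -1" --pt "0 0 4 0 0 0 -1"

```text
time: 8.07
tcp_pos: [0.4846, -0.0405, 0.1302]
tcp_rot: [-179.8, -0.1, -150.2]
force: [-7.8, -5.5, 14.2]
opening: 0.0232
```

Call:
step_arm --pt "2 0 0 0 0 0 -1" --pt "4 0 0 0 0 0 -1" --pt "4 0 0 0 0 0 -1"

```text
time: 8.32
tcp_pos: [0.4839, -0.0412, 0.13]
tcp_rot: [-179.9, 0.3, -150.2]
force: [-0.2, 0.5, 5.5]
opening: 0.0232
```

Run:
```python
from h import *
st=r.observe();print(st['time'],st['tcp_pos'],st['tcp_rot'],st['force'],st['ft_torque'],cmd(209.8,.118,st))
im,d=vision.capture('side')
cv2.imwrite('pics/side7d.png',cv2.resize(im[165:215,200:250],None,fx=12,fy=12,interpolation=cv2.INTER_CUBIC))
```

```text
8.3167 [ 0.48386087 -0.04115564  0.13000883] [-179.86712267    0.29782748 -150.15215136] [-0.20842321  0.49611488  5.52889657] [ 0.26870008 -0.5789076  -0.02289871] [np.float64(-2.1), np.float64(1.2), np.float64(12.0), np.float64(0.001)]
```

View pics/side7d.png

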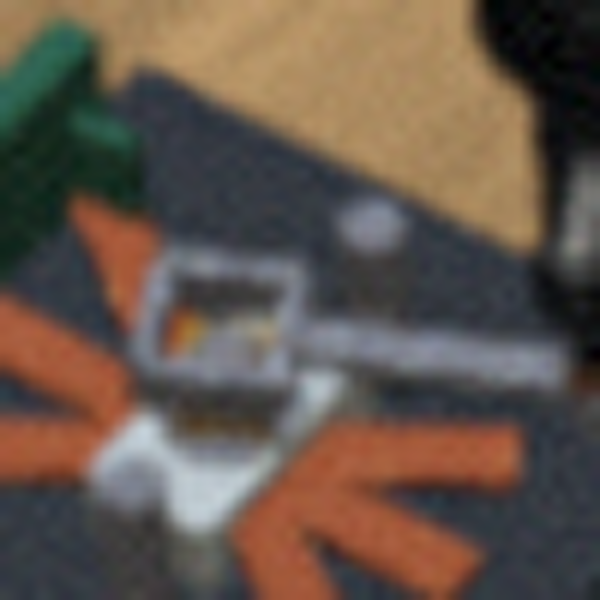

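Call:
step_arm --pt "-1 0 1 0 0 0 -1" --pt "-1 0 2 0 0 0 -1" --pt "-1 0 2 0 0 0 -1"

```text
time: 8.62
tcp_pos: [0.4834, -0.0413, 0.1282]
tcp_rot: [-179.8, 0.1, -150.2]
force: [-4.8, -2.9, 13.1]
opening: 0.0231
```

```bash
cat > s.py <<'E'
from h import *
st=r.observe();print(round(st['time'],2),st['tcp_pos'].round(4),st['tcp_rot'].round(2),'F',st['force'].round(2),'M',st['ft_torque'].round(3),'tau',round(tau(st),3))
a=np.radians(st['tcp_rot'][2]);x=np.array([np.cos(a),np.sin(a)]);y=np.array([np.sin(a),-np.cos(a)])
f=st['force'][:2];print('tool Fx,Fy',(f@x).round(2),(f@y).round(2),'tool Mx,My',(st['ft_torque'][:2]@x).round(2),(st['ft_torque'][:2]@y).round(2))
E
python3 s.py
```

```text
8.62 [ 0.4834 -0.0413  0.1282] [-1.7984e+02  9.0000e-02 -1.5017e+02] F [-4.82 -2.92 13.11] M [ 0.012 -0.002 -0.017] tau -0.007
tool Fx,Fy 5.63 -0.14 tool Mx,My -0.01 -0.01
```

Call:
step_arm --pt "1.5 0 0 0 0 0 -1" --pt "3 0 1 0 0 0 -1" --pt "3 0 2 0 0 0 -1" --pt "3 0 2 0 0 0 -1"

```text
time: 8.95
tcp_pos: [0.4824, -0.0421, 0.1263]
tcp_rot: [-179.9, 0.3, -150.1]
force: [-2.6, -0.1, 10.6]
opening: 0.0231
```

```bash
python3 s.py;python3 - <<'E'
from h import *
im,d=vision.capture('side')
cv2.imwrite('pics/side8d.png',cv2.resize(im[165:215,200:250],None,fx=12,fy=12,interpolation=cv2.INTER_CUBIC))
E
```

```text
8.95 [ 0.4824 -0.0421  0.1263] [-179.86    0.3  -150.14] F [-2.61 -0.1  10.56] M [ 0.488 -0.533  0.056] tau -0.086
tool Fx,Fy 2.32 1.21 tool Mx,My -0.16 -0.71
```

View pics/side8d.png

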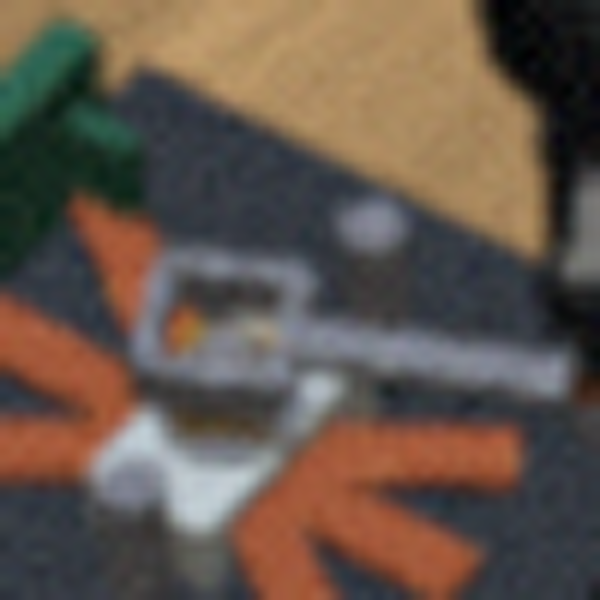

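Run:
```python
from h import *
im,d=vision.capture('wrist')
a=cv2.imread('pics/w3.png')
f=lambda i:cv2.resize(i[190:330,195:320],None,fx=3,fy=3,interpolation=cv2.INTER_CUBIC)
cv2.imwrite('pics/w8.png',np.hstack([f(a),f(im)]))
cv2.imwrite('pics/w8f.png',im)
```

```text
(no output)
```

View pics/w8.png

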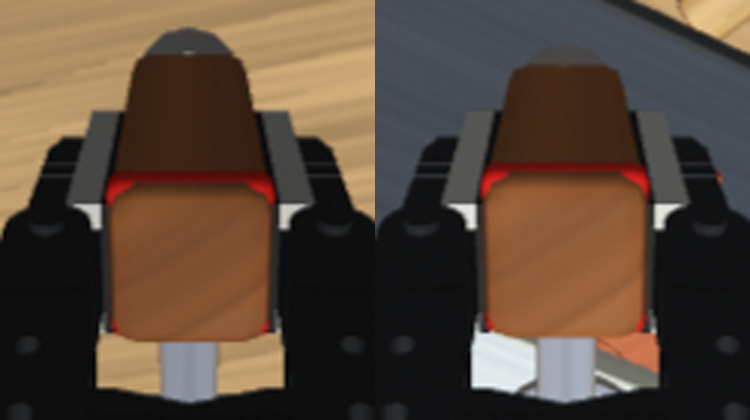

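Call:
step_arm --pt "0 0 -4 0 0 0 -1" --pt "1 0 -7 0 0.03 0 -1" --pt "1 0 -7 0 0.05 0 -1" --pt "1 0 -7 0 0.05 0 -1"

```text
time: 9.38
tcp_pos: [0.4801, -0.0425, 0.1318]
tcp_rot: [-180.0, -2.9, -150.1]
force: [-1.4, -0.8, 6.2]
opening: 0.0232
```

```bash
python3 s.py
```

```text
9.38 [ 0.4801 -0.0425  0.1318] [-179.96   -2.86 -150.1 ] F [-1.36 -0.83  6.17] M [ 0.277 -0.435  0.038] tau 0.042
tool Fx,Fy 1.59 -0.04 tool Mx,My -0.02 -0.51
```

Call:
step_arm --pt "1 0 1 0 0 0 -1" --pt "1 1 2 0 0 0 -1" --pt "1 -1 2 0 0 0 -1" --pt "1 0 2 0 0 0 -1"

```text
time: 9.72
tcp_pos: [0.4791, -0.0428, 0.1297]
tcp_rot: [180.0, -2.7, -150.1]
force: [1.1, 1.5, 4.2]
opening: 0.0229
```

```bash
python3 s.py;python3 - <<'E'
from h import *
im,d=vision.capture('side')
cv2.imwrite('pics/side9d.png',cv2.resize(im[165:215,200:250],None,fx=12,fy=12,interpolation=cv2.INTER_CUBIC))
E
```

```text
9.72 [ 0.4791 -0.0428  0.1297] [ 179.99   -2.75 -150.11] F [1.12 1.48 4.21] M [ 0.527 -0.859  0.004] tau -0.083
tool Fx,Fy -1.71 0.73 tool Mx,My -0.03 -1.01
```

View pics/side9d.png

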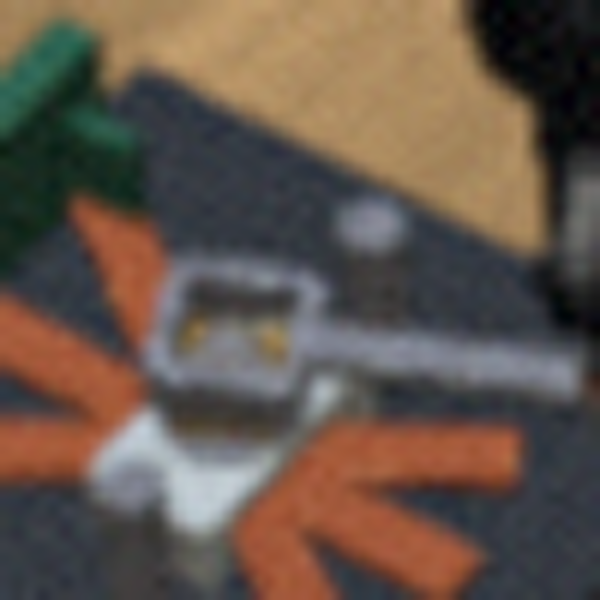

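Call:
step_arm --pt "-0.5 0 2 0 0 0 -1" --pt "-0.5 0 4 0 0 0 -1" --pt "-0.5 0 5 0 0 0 -1"

```text
time: 10.02
tcp_pos: [0.4778, -0.0435, 0.1244]
tcp_rot: [-180.0, -2.9, -150.2]
force: [-3.2, -0.7, 4.6]
opening: 0.023
```

```bash
python3 s.py
```

```text
10.02 [ 0.4778 -0.0435  0.1244] [-179.96   -2.95 -150.16] F [-3.16 -0.75  4.61] M [ 0.08  -0.249 -0.015] tau -0.126
tool Fx,Fy 3.11 0.92 tool Mx,My 0.05 -0.26
```

Call:
step_arm --pt "0 0 2 0 0 0 -1" --pt "0 0 4 0 0 0 -1" --pt "0 0 5 0 0 0 -1"

```text
time: 10.27
tcp_pos: [0.478, -0.0432, 0.1186]
tcp_rot: [180.0, -2.9, -150.1]
force: [1.1, 1.6, -1.4]
opening: 0.0229
```

```bash
python3 s.py;python3 - <<'E'
from h import *
im,d=vision.capture('side')
cv2.imwrite('pics/side10d.png',cv2.resize(im[165:215,200:250],None,fx=12,fy=12,interpolation=cv2.INTER_CUBIC))
im,d=vision.capture('wrist')
f=lambda i:cv2.resize(i[190:330,195:320],None,fx=3,fy=3,interpolation=cv2.INTER_CUBIC)
cv2.imwrite('pics/w10.png',f(im))
E
```

```text
10.27 [ 0.478  -0.0432  0.1186] [ 179.99   -2.9  -150.14] F [ 1.06  1.62 -1.38] M [ 0.244 -0.525 -0.053] tau -0.158
tool Fx,Fy -1.73 0.88 tool Mx,My 0.05 -0.58
```

View pics/side10d.png

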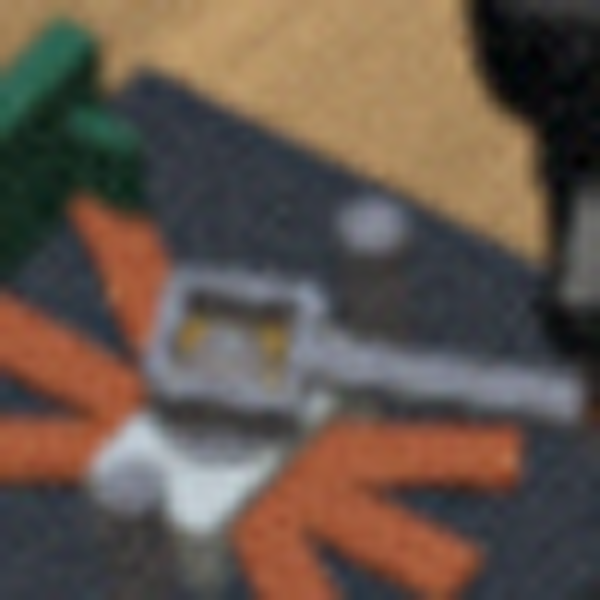

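View pics/w10.png

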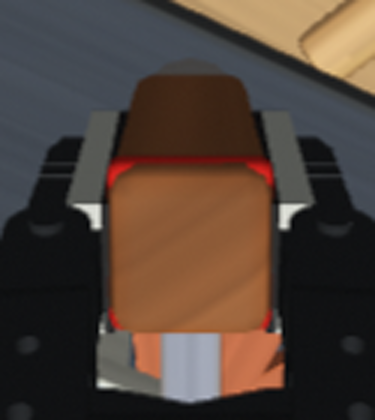

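Call:
step_arm --pt "0 0 0 0 0.02 0 -1" --pt "0 0 0 0 0.035 0 -1" --pt "0 0 0 0 0.05 0 -1" --pt "0 0 0 0 0.05 0 -1"

```text
time: 10.7
tcp_pos: [0.4797, -0.0428, 0.1195]
tcp_rot: [-180.0, -5.7, -150.1]
force: [5.1, 2.5, -0.4]
opening: 0.0235
```

```bash
python3 s.py;python3 - <<'E'
from h import *
im,d=vision.capture('side')
cv2.imwrite('pics/side11d.png',cv2.resize(im[165:215,200:250],None,fx=12,fy=12,interpolation=cv2.INTER_CUBIC))
E
```

```text
10.7 [ 0.4797 -0.0428  0.1195] [-179.96   -5.7  -150.1 ] F [ 5.06  2.52 -0.43] M [ 0.606 -1.227 -0.092] tau -0.051
tool Fx,Fy -5.64 -0.33 tool Mx,My 0.09 -1.37
```

View pics/side11d.png

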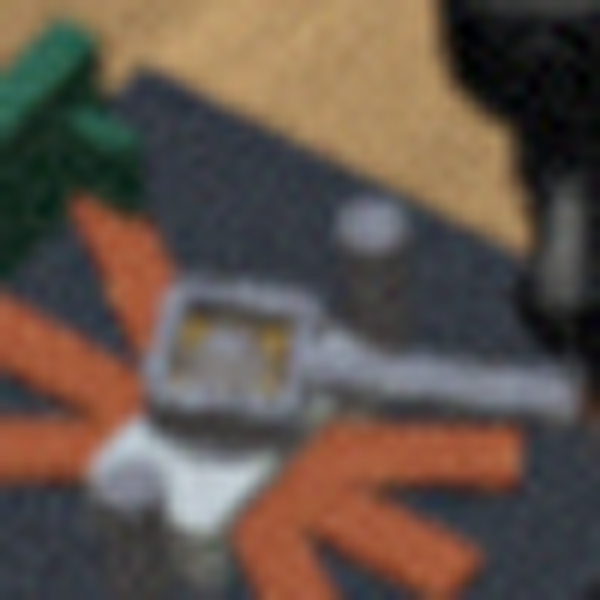

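Call:
step_arm --pt "-1.5 0 0.5 0 0 0 -1" --pt "-2 0 1.5 0 0 0 -1" --pt "-2 0 3 0 0 0 -1" --pt "-2 0 3 0 0 0 -1"

```text
time: 11.08
tcp_pos: [0.4795, -0.0423, 0.1159]
tcp_rot: [180.0, -5.7, -150.1]
force: [3.9, 1.5, -1.4]
opening: 0.023
```

```bash
python3 s.py;python3 - <<'E'
from h import *
im,d=vision.capture('side')
print([proj('side',[.581,.0165,z]) for z in (.072,.092)])
cv2.imwrite('pics/side12d.png',cv2.resize(im[165:215,200:250],None,fx=12,fy=12,interpolation=cv2.INTER_CUBIC))
im,d=vision.capture('wrist')
f=lambda i:cv2.resize(i[190:330,195:320],None,fx=3,fy=3,interpolation=cv2.INTER_CUBIC)
cv2.imwrite('pics/w12.png',f(im))
E
```

```text
11.08 [ 0.4795 -0.0423  0.1159] [ 179.99   -5.72 -150.14] F [ 3.93  1.52 -1.44] M [ 0.561 -0.977  0.006] tau 0.081
tool Fx,Fy -4.16 -0.64 tool Mx,My -0.0 -1.13
[array([218.81734696, 198.19284423]), array([218.49422001, 194.5383805 ])]
```

View pics/side12d.png

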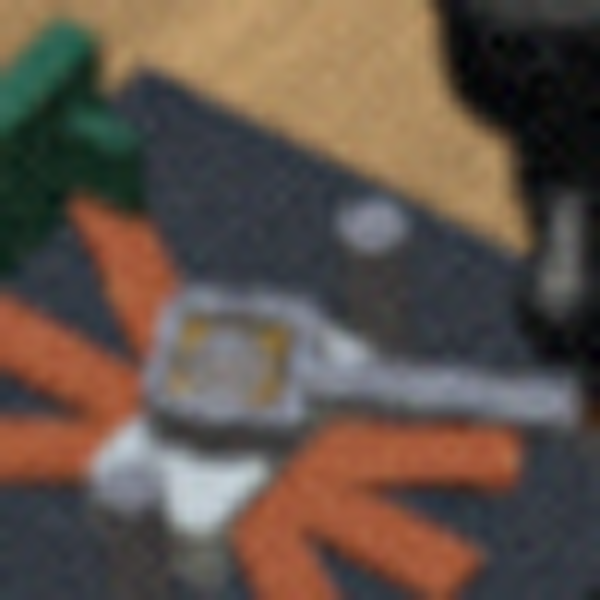

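View pics/w12.png

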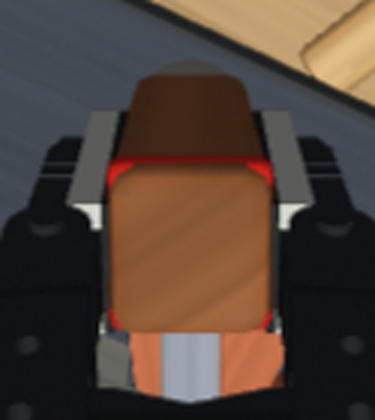

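Call:
step_arm --pt "-1 0 1 0 0 0 -1" --pt "-1 0 2 0 0 0 -1" --pt "-1 0 2 0 0 0 -1"

```text
time: 11.43
tcp_pos: [0.4795, -0.0424, 0.1148]
tcp_rot: [-180.0, -5.8, -150.1]
force: [-1.2, 1.5, 6.8]
opening: 0.0229
```

```bash
python3 s.py
```

```text
11.43 [ 0.4795 -0.0424  0.1148] [-179.98   -5.79 -150.15] F [-1.23  1.46  6.83] M [ 0.355 -0.393  0.006] tau -0.216
tool Fx,Fy 0.34 1.88 tool Mx,My -0.11 -0.52
```

```bash
cat >> h.py <<'E'
NUT=np.array([.5805,.0165])
import json,os
def rows(dphis,dz=0,dr=0,st=None,nut=None):
    "rows for swinging tool about nut axis by dphi deg (world ccw +), from measured pose; dz world mm up, dr outward mm"
    st=st or r.observe(); n=np.array([*(NUT if nut is None else nut),0])
    R0=Ro.from_euler('xyz',st['tcp_rot'],degrees=True); p0=st['tcp_pos']
    for i,dp in enumerate(dphis):
        Rz=Ro.from_euler('z',dp,degrees=True); q=p0-n; f=(i+1)/len(dphis)
        u=np.array([q[0],q[1],0]);u/=np.linalg.norm(u)
        p=n+Rz.apply(q+u*dr*f/1000)+[0,0,dz*f/1000]
        t=1000*R0.inv().apply(p-p0); w=(R0.inv()*Rz*R0).as_rotvec()
        print([*(float(v) for v in t.round(1)),*(float(v) for v in w.round(3)),-1])
E
python3 - <<'E'
from h import *
rows([-3,-8,-13,-18,-24,-30,-30])
E
```

```text
[-0.1, 6.1, -0.0, -0.005, 0.0, 0.052, -1]
[-1.0, 16.3, -0.1, -0.014, 0.0, 0.139, -1]
[-2.8, 26.3, -0.3, -0.023, 0.0, 0.226, -1]
[-5.4, 36.2, -0.6, -0.032, 0.0, 0.313, -1]
[-9.7, 47.6, -1.0, -0.042, 0.0, 0.417, -1]
[-15.2, 58.5, -1.6, -0.053, 0.0, 0.521, -1]
[-15.2, 58.5, -1.6, -0.053, 0.0, 0.521, -1]
```

Call:
step_arm --pt "0 6 -0.5 -0.005 0 0.052 -1" --pt "-1 16 -0.5 -0.014 0 0.139 -1" --pt "-3 26 -1 -0.023 0 0.226 -1" --pt "-5.5 36 -1.5 -0.032 0 0.313 -1" --pt "-10 47.5 -2 -0.042 0 0.417 -1" --pt "-15 58.5 -2.5 -0.053 0 0.521 -1" --pt "-15 58.5 -2.5 -0.053 0 0.521 -1"

```text
time: 12.02
tcp_pos: [0.465, 0.0168, 0.1151]
tcp_rot: [-180.0, -5.6, 179.7]
force: [4.1, -0.3, -0.5]
opening: 0.0228
```

```bash
python3 s.py
python3 - <<'E'
from h import *
rows([-5,-10,-15,-20,-25,-30,-30])
im,d=vision.capture('side')
cv2.imwrite('pics/side13d.png',cv2.resize(im[165:215,200:250],None,fx=12,fy=12,interpolation=cv2.INTER_CUBIC))
E
```

```text
12.02 [0.465  0.0168 0.1151] [-179.96   -5.64  179.73] F [ 4.13 -0.26 -0.49] M [-0.062 -1.13   0.039] tau 0.068
tool Fx,Fy -4.13 -0.24 tool Mx,My 0.06 -1.13
[-0.4, 10.1, -0.0, -0.009, 0.0, 0.087, -1]
[-1.7, 20.1, -0.2, -0.017, 0.0, 0.174, -1]
[-3.9, 29.9, -0.4, -0.026, 0.0, 0.261, -1]
[-6.8, 39.5, -0.7, -0.034, 0.0, 0.347, -1]
[-10.7, 48.8, -1.1, -0.043, 0.0, 0.434, -1]
[-15.3, 57.8, -1.6, -0.051, 0.0, 0.521, -1]
[-15.3, 57.8, -1.6, -0.051, 0.0, 0.521, -1]
```

View pics/side13d.png

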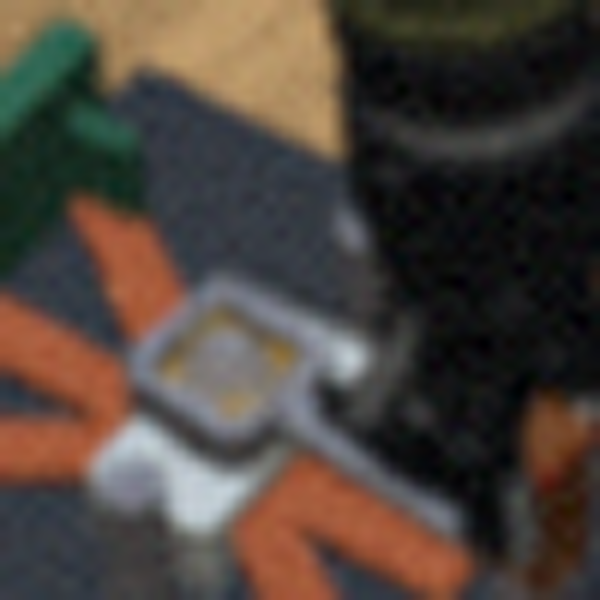

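Call:
step_arm --pt "-1 10 0 -0.009 0 0.087 -1" --pt "-3 20 0 -0.017 0 0.174 -1" --pt "-5 30 0 -0.026 0 0.261 -1" --pt "-8 39 -0.5 -0.034 0 0.347 -1" --pt "-12 48.5 -0.5 -0.043 0 0.434 -1" --pt "-16.5 57.5 -1 -0.051 0 0.521 -1" --pt "-16.5 57.5 -1 -0.051 0 0.521 -1"

```text
time: 12.65
tcp_pos: [0.4808, 0.0744, 0.1149]
tcp_rot: [-180.0, -5.8, 149.8]
force: [1.2, 2.6, 5.2]
opening: 0.023
```

```bash
python3 s.py
python3 - <<'E'
from h import *
rows([-5,-10,-15,-20,-20])
im,d=vision.capture('side')
cv2.imwrite('pics/side14d.png',cv2.resize(im[165:225,190:250],None,fx=10,fy=10,interpolation=cv2.INTER_CUBIC))
E
```

```text
12.65 [0.4808 0.0744 0.1149] [-179.96   -5.77  149.85] F [1.22 2.6  5.23] M [ 0.49  -0.644  0.165] tau -0.165
tool Fx,Fy 0.25 2.86 tool Mx,My -0.75 -0.31
[-0.4, 10.1, -0.1, -0.009, 0.0, 0.087, -1]
[-1.7, 20.0, -0.2, -0.018, 0.0, 0.174, -1]
[-3.9, 29.8, -0.4, -0.026, 0.0, 0.26, -1]
[-6.9, 39.4, -0.7, -0.035, 0.0, 0.347, -1]
[-6.9, 39.4, -0.7, -0.035, 0.0, 0.347, -1]
```

View pics/side14d.png

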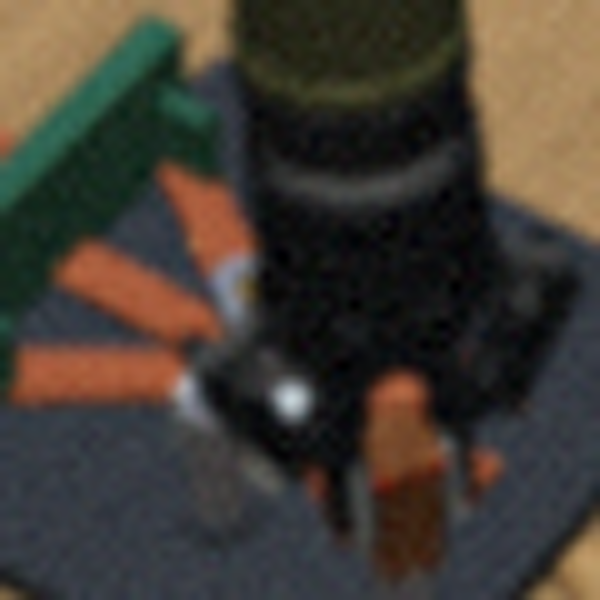

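Call:
step_arm --pt "-0.5 10 -0.5 -0.009 0 0.087 -1" --pt "-1.5 20 -1 -0.018 0 0.174 -1" --pt "-4 30 -1 -0.026 0 0.26 -1" --pt "-7 39.5 -1.5 -0.035 0 0.347 -1" --pt "-7 39.5 -1.5 -0.035 0 0.347 -1"

```text
time: 13.12
tcp_pos: [0.5068, 0.1051, 0.1153]
tcp_rot: [-180.0, -5.8, 129.9]
force: [0.2, 4.2, 3.3]
opening: 0.023
```

```bash
python3 s.py
python3 - <<'E'
from h import *
rows([-2,-4,-6])
E
```

```text
13.12 [0.5068 0.1051 0.1153] [-179.97   -5.81  129.91] F [0.22 4.22 3.34] M [ 0.686 -0.453  0.26 ] tau -0.071
tool Fx,Fy 3.09 2.88 tool Mx,My -0.79 0.24
[-0.1, 4.0, -0.0, -0.004, 0.0, 0.035, -1]
[-0.3, 8.0, -0.0, -0.007, 0.0, 0.069, -1]
[-0.7, 12.0, -0.1, -0.011, 0.0, 0.104, -1]
```

Run:
```python
from h import *
rows([3,5,5,5,5],dz=40)
```

```text
[0.7, -6.0, -8.0, 0.005, -0.0, -0.052, -1]
[1.2, -10.1, -16.0, 0.009, -0.0, -0.087, -1]
[2.0, -10.1, -23.9, 0.009, -0.0, -0.087, -1]
[2.8, -10.1, -31.9, 0.009, -0.0, -0.087, -1]
[3.6, -10.1, -39.8, 0.009, -0.0, -0.087, -1]
```

Call:
step_arm --pt "1 -4 0 0.003 0 -0.035 -1" --pt "1 -8 0 0.007 0 -0.07 -1" --pt "1.5 -9 -8 0.008 0 -0.078 -1" --pt "2 -9 -16 0.008 0 -0.078 -1" --pt "3 -9 -24 0.008 0 -0.078 -1" --pt "3.5 -9 -32 0.008 0 -0.078 -1" --pt "4.5 -9 -40 0.008 0 -0.078 -1" --pt "4.5 -9 -40 0.008 0 -0.078 -1"

```text
time: 13.78
tcp_pos: [0.5003, 0.0988, 0.1574]
tcp_rot: [180.0, -5.6, 134.3]
force: [0.7, -0.4, -2.5]
opening: 0.0227
```

```bash
python3 s.py
python3 - <<'E'
from h import *
im,d=vision.capture('wrist')
f=lambda i:cv2.resize(i[190:330,195:320],None,fx=3,fy=3,interpolation=cv2.INTER_CUBIC)
cv2.imwrite('pics/w15.png',f(im))
rows([5,11,17,23,29,35,41,47,53,59,65])
E
```

```text
13.78 [0.5003 0.0988 0.1574] [179.97  -5.64 134.35] F [ 0.73 -0.43 -2.54] M [ 0.105  0.004 -0.022] tau -0.048
tool Fx,Fy -0.82 0.22 tool Mx,My -0.07 0.08
[-0.4, -10.0, -0.0, 0.009, 0.0, -0.087, -1]
[-2.1, -22.0, -0.2, 0.019, 0.0, -0.191, -1]
[-5.0, -33.6, -0.5, 0.029, 0.0, -0.295, -1]
[-9.1, -45.0, -0.9, 0.04, 0.0, -0.399, -1]
[-14.3, -55.8, -1.4, 0.05, 0.0, -0.504, -1]
[-20.6, -66.0, -2.1, 0.06, 0.0, -0.608, -1]
[-28.0, -75.5, -2.8, 0.071, 0.0, -0.712, -1]
[-36.3, -84.2, -3.6, 0.081, 0.0, -0.816, -1]
[-45.5, -91.9, -4.5, 0.091, 0.0, -0.921, -1]
[-55.4, -98.7, -5.5, 0.102, 0.0, -1.025, -1]
[-66.0, -104.3, -6.6, 0.112, 0.0, -1.129, -1]
```

View pics/w15.png

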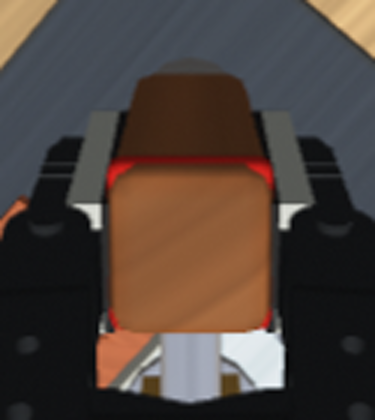

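Call:
step_arm --pt "0 -10 0 0.009 0 -0.087 -1" --pt "-2 -22 0 0.019 0 -0.191 -1" --pt "-5 -33.5 -0.5 0.029 0 -0.295 -1" --pt "-9 -45 -1 0.04 0 -0.4 -1" --pt "-14.5 -56 -1.5 0.05 0 -0.504 -1" --pt "-20.5 -66 -2 0.06 0 -0.608 -1" --pt "-28 -75.5 -3 0.071 0 -0.712 -1" --pt "-36.5 -84 -3.5 0.081 0 -0.816 -1" --pt "-45.5 -92 -4.5 0.091 0 -0.921 -1" --pt "-55.5 -98.5 -5.5 0.102 0 -1.025 -1" --pt "-66 -104.5 -6.5 0.112 0 -1.129 -1"

```text
time: 14.75
tcp_pos: [0.4706, -0.0222, 0.155]
tcp_rot: [180.0, -5.8, -160.3]
force: [-0.4, -0.2, -3.4]
opening: 0.0229
```

```bash
python3 s.py
python3 - <<'E'
from h import *
st=r.observe();d=225.6-st['tcp_rot'][2]%360; print(d)
rows([6,12,18,d,d])
E
```

```text
14.75 [ 0.4706 -0.0222  0.155 ] [ 179.95   -5.83 -160.32] F [-0.43 -0.15 -3.4 ] M [0.006 0.004 0.047] tau 0.047
tool Fx,Fy 0.46 -0.0 tool Mx,My -0.01 0.0
25.92390442223467
[-0.6, -12.2, -0.1, 0.011, 0.0, -0.104, -1]
[-2.4, -24.2, -0.3, 0.021, 0.0, -0.208, -1]
[-5.5, -36.0, -0.6, 0.032, 0.0, -0.313, -1]
[-11.4, -51.0, -1.2, 0.046, 0.0, -0.45, -1]
[-11.4, -51.0, -1.2, 0.046, 0.0, -0.45, -1]
```

Call:
step_arm --pt "-0.5 -12 0 0.011 0 -0.104 -1" --pt "-2.5 -24 0 0.021 0 -0.208 -1" --pt "-5.5 -36 -0.5 0.032 0 -0.313 -1" --pt "-9 -46 -1 0.041 0 -0.41 -1" --pt "-11.5 -51 -1 0.046 0 -0.45 -1" --pt "-11.5 -51 -1 0.046 0 -0.45 -1"

```text
time: 15.25
tcp_pos: [0.4995, -0.0666, 0.1549]
tcp_rot: [-180.0, -5.8, -134.7]
force: [-0.2, 0.2, -1.7]
opening: 0.0231
```

```bash
python3 s.py
python3 - <<'E'
from h import *
im,d=vision.capture('side')
cv2.imwrite('pics/side16d.png',cv2.resize(im[165:215,200:250],None,fx=12,fy=12,interpolation=cv2.INTER_CUBIC))
E
```

```text
15.25 [ 0.4995 -0.0666  0.1549] [-179.96   -5.76 -134.74] F [-0.21  0.18 -1.72] M [-0.036  0.033  0.043] tau 0.011
tool Fx,Fy 0.02 0.27 tool Mx,My 0.0 0.05
```

View pics/side16d.png

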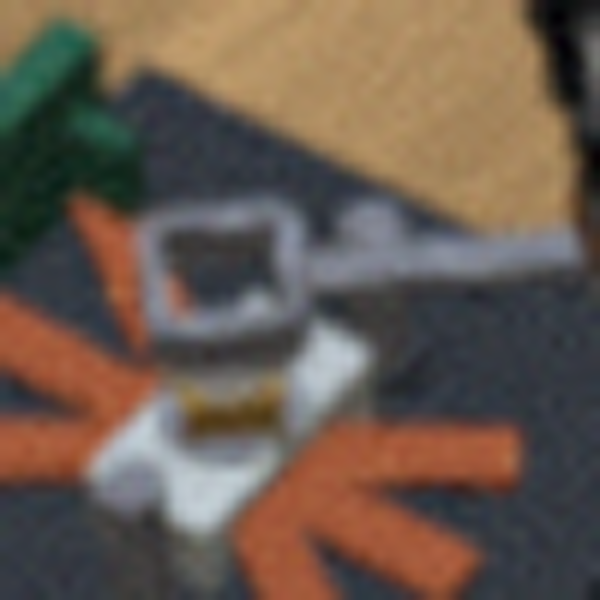

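Call:
step_arm --pt "-1 0 8 0 0 0 -1" --pt "-1.5 0 16 0 0 0 -1" --pt "-2 0 20 0 0 0 -1" --pt "-2.5 0 24 0 0 0 -1" --pt "-2.5 0 24 0 0 0 -1"

```text
time: 15.72
tcp_pos: [0.4985, -0.0657, 0.1301]
tcp_rot: [180.0, -5.8, -134.7]
force: [0.3, -0.3, -2.0]
opening: 0.0231
```

```bash
python3 s.py
python3 - <<'E'
from h import *
im,d=vision.capture('side')
cv2.imwrite('pics/side17d.png',cv2.resize(im[165:215,200:250],None,fx=12,fy=12,interpolation=cv2.INTER_CUBIC))
E
```

```text
15.72 [ 0.4985 -0.0657  0.1301] [ 179.96   -5.81 -134.72] F [ 0.26 -0.26 -2.02] M [-0.047  0.03  -0.022] tau 0.021
tool Fx,Fy 0.0 -0.37 tool Mx,My 0.01 0.05
```

View pics/side17d.png

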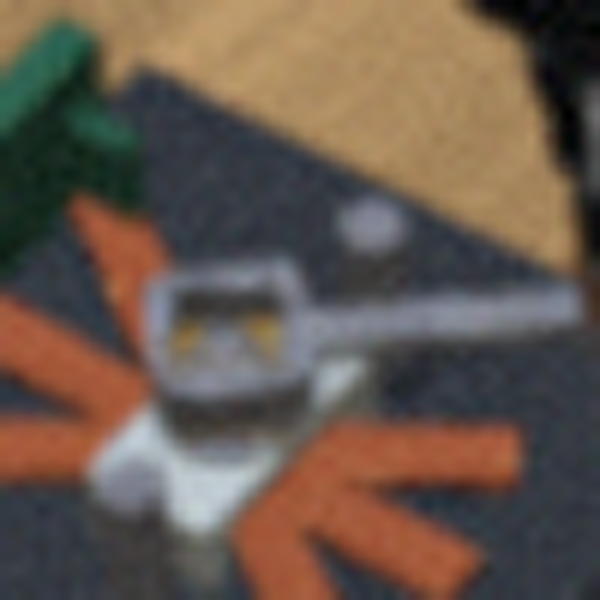

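Call:
step_arm --pt "-0.5 0 4 0 0 0 -1" --pt "-1 0 8 0 0 0 -1" --pt "-1.5 0 12 0 0 0 -1" --pt "-1.5 0 12 0 0 0 -1"

```text
time: 16.1
tcp_pos: [0.4989, -0.0654, 0.1181]
tcp_rot: [179.9, -5.8, -134.7]
force: [0.8, -0.5, -3.1]
opening: 0.0232
```

```bash
python3 s.py
```

```text
16.1 [ 0.4989 -0.0654  0.1181] [ 179.95   -5.77 -134.7 ] F [ 0.75 -0.55 -3.05] M [-0.078  0.043 -0.017] tau 0.089
tool Fx,Fy -0.14 -0.92 tool Mx,My 0.02 0.09
```

Call:
step_arm --pt "0 0 2 0 0 0 -1" --pt "0 0 3.5 0 0 0 -1" --pt "0 0 3.5 0 0 0 -1"

```text
time: 16.35
tcp_pos: [0.4993, -0.0658, 0.1155]
tcp_rot: [-180.0, -5.7, -134.7]
force: [0.0, -0.2, -1.1]
opening: 0.023
```

```bash
python3 s.py; python3 -c "
from h import *
rows([-5,-10,-15,-20,-20])"
```

```text
16.35 [ 0.4993 -0.0658  0.1155] [-179.99   -5.71 -134.71] F [ 0.04 -0.21 -1.14] M [ 0.     0.017 -0.032] tau -0.011
tool Fx,Fy 0.12 -0.18 tool Mx,My -0.01 0.01
[-0.4, 10.1, -0.0, -0.009, 0.0, 0.087, -1]
[-1.7, 20.1, -0.2, -0.017, 0.0, 0.174, -1]
[-3.9, 29.9, -0.4, -0.026, 0.0, 0.26, -1]
[-6.9, 39.5, -0.7, -0.035, 0.0, 0.347, -1]
[-6.9, 39.5, -0.7, -0.035, 0.0, 0.347, -1]
```

Call:
step_arm --pt "-0.1 5 0 -0.005 0 0.044 -1" --pt "-0.4 10 0 -0.009 0 0.087 -1" --pt "-0.4 10 0 -0.009 0 0.087 -1"

```text
time: 16.6
tcp_pos: [0.4929, -0.0584, 0.1157]
tcp_rot: [-179.9, -5.7, -139.8]
force: [1.2, -0.7, -2.7]
opening: 0.0228
```

```bash
python3 s.py
```

```text
16.6 [ 0.4929 -0.0584  0.1157] [-179.94   -5.68 -139.77] F [ 1.22 -0.73 -2.69] M [-0.207 -0.175 -0.123] tau 0.032
tool Fx,Fy -0.46 -1.35 tool Mx,My 0.27 0.0
```

Call:
step_arm --pt "-0.1 3 0 -0.002 0 0.026 -1" --pt "-0.2 6 0 -0.005 0 0.052 -1" --pt "-0.2 6 0 -0.005 0 0.052 -1"

```text
time: 16.85
tcp_pos: [0.4893, -0.0539, 0.1157]
tcp_rot: [-179.9, -5.7, -142.7]
force: [1.6, -1.0, -2.5]
opening: 0.0229
```

```bash
python3 s.py
```

```text
16.85 [ 0.4893 -0.0539  0.1157] [-179.92   -5.68 -142.68] F [ 1.61 -0.95 -2.51] M [-0.165 -0.177  0.023] tau 0.223
tool Fx,Fy -0.7 -1.73 tool Mx,My 0.24 -0.04
```

Call:
step_arm --pt "-0.1 3 0 -0.002 0 0.026 -1" --pt "-0.2 6 0 -0.005 0 0.052 -1" --pt "-0.2 6 0 -0.005 0 0.052 -1"

```text
time: 17.1
tcp_pos: [0.4858, -0.049, 0.1157]
tcp_rot: [-179.9, -5.7, -145.7]
force: [0.7, -0.2, -2.7]
opening: 0.023
```

```bash
python3 s.py
```

```text
17.1 [ 0.4858 -0.049   0.1157] [-179.92   -5.68 -145.66] F [ 0.71 -0.2  -2.69] M [-0.174 -0.185 -0.117] tau -0.052
tool Fx,Fy -0.47 -0.57 tool Mx,My 0.25 -0.05
```

Call:
step_arm --pt "-0.1 3 0 -0.002 0 0.026 -1" --pt "-0.2 6 0 -0.005 0 0.052 -1" --pt "-0.2 6 0 -0.005 0 0.052 -1"

```text
time: 17.35
tcp_pos: [0.4825, -0.044, 0.1157]
tcp_rot: [-179.9, -5.7, -148.6]
force: [0.9, 0.7, -2.3]
opening: 0.023
```

```bash
python3 s.py
```

```text
17.35 [ 0.4825 -0.044   0.1157] [-179.92   -5.69 -148.64] F [ 0.9   0.68 -2.28] M [-0.223 -0.179  0.03 ] tau 0.018
tool Fx,Fy -1.12 0.11 tool Mx,My 0.28 -0.04
```

Call:
step_arm --pt "-0.1 3 0 -0.002 0 0.026 -1" --pt "-0.2 6 0 -0.005 0 0.052 -1" --pt "-0.2 6 0 -0.005 0 0.052 -1"

```text
time: 17.6
tcp_pos: [0.4795, -0.0387, 0.1156]
tcp_rot: [-179.9, -5.7, -151.6]
force: [0.6, -1.7, -1.6]
opening: 0.0229
```

```bash
python3 s.py
```

```text
17.6 [ 0.4795 -0.0387  0.1156] [-179.92   -5.69 -151.62] F [ 0.56 -1.66 -1.6 ] M [-0.179 -0.211 -0.054] tau 0.145
tool Fx,Fy 0.3 -1.73 tool Mx,My 0.26 -0.1
```

Call:
step_arm --pt "-0.1 3 0 -0.002 0 0.026 -1" --pt "-0.2 6 0 -0.005 0 0.052 -1" --pt "-0.2 6 0 -0.005 0 0.052 -1"

```text
time: 17.85
tcp_pos: [0.4768, -0.0333, 0.1156]
tcp_rot: [-179.9, -5.7, -154.6]
force: [0.6, -1.0, -1.6]
opening: 0.023
```

```bash
python3 s.py
```

```text
17.85 [ 0.4768 -0.0333  0.1156] [-179.91   -5.69 -154.61] F [ 0.64 -0.99 -1.55] M [-0.203 -0.198  0.015] tau 0.149
tool Fx,Fy -0.15 -1.17 tool Mx,My 0.27 -0.09
```

Call:
step_arm --pt "-0.1 3 0 -0.002 0 0.026 -1" --pt "-0.2 6 0 -0.005 0 0.052 -1" --pt "-0.2 6 0 -0.005 0 0.052 -1"

```text
time: 18.1
tcp_pos: [0.4743, -0.0278, 0.1155]
tcp_rot: [-179.9, -5.7, -157.6]
force: [0.1, -0.4, -0.7]
opening: 0.0228
```

```bash
python3 s.py
```

```text
18.1 [ 0.4743 -0.0278  0.1155] [-179.91   -5.69 -157.6 ] F [ 0.13 -0.39 -0.7 ] M [-0.192 -0.159 -0.056] tau -0.009
tool Fx,Fy 0.03 -0.41 tool Mx,My 0.24 -0.07
```

Call:
step_arm --pt "-0.1 3 0 -0.002 0 0.026 -1" --pt "-0.2 6 0 -0.005 0 0.052 -1" --pt "-0.2 6 0 -0.005 0 0.052 -1"

```text
time: 18.35
tcp_pos: [0.4721, -0.0222, 0.1155]
tcp_rot: [-179.9, -5.7, -160.6]
force: [-0.6, -1.1, -0.6]
opening: 0.0228
```

```bash
python3 s.py
```

```text
18.35 [ 0.4721 -0.0222  0.1155] [-179.9    -5.69 -160.59] F [-0.64 -1.11 -0.62] M [-0.163 -0.194 -0.01 ] tau 0.086
tool Fx,Fy 0.98 -0.84 tool Mx,My 0.22 -0.13
```

Call:
step_arm --pt "-0.1 3 0 -0.002 0 0.026 -1" --pt "-0.2 6 0 -0.005 0 0.052 -1" --pt "-0.2 6 0 -0.005 0 0.052 -1"

```text
time: 18.6
tcp_pos: [0.4702, -0.0164, 0.1154]
tcp_rot: [-179.9, -5.7, -163.6]
force: [0.4, -1.3, 0.1]
opening: 0.023
```

```bash
python3 s.py
```

```text
18.6 [ 0.4702 -0.0164  0.1154] [-179.9    -5.7  -163.57] F [ 0.42 -1.33  0.13] M [-0.189 -0.178  0.017] tau 0.177
tool Fx,Fy -0.03 -1.39 tool Mx,My 0.23 -0.12
```

Call:
step_arm --pt "-0.1 3 0 -0.002 0 0.026 -1" --pt "-0.2 6 0 -0.005 0 0.052 -1" --pt "-0.2 6 0 -0.005 0 0.052 -1"

```text
time: 18.85
tcp_pos: [0.4686, -0.0106, 0.1154]
tcp_rot: [-179.9, -5.7, -166.6]
force: [-0.6, -0.5, 0.8]
opening: 0.0229
```

```bash
python3 s.py
```

```text
18.85 [ 0.4686 -0.0106  0.1154] [-179.89   -5.7  -166.57] F [-0.59 -0.5   0.82] M [-0.157 -0.176 -0.034] tau 0.006
tool Fx,Fy 0.69 -0.35 tool Mx,My 0.19 -0.13
```

Call:
step_arm --pt "-0.1 3 -0.2 -0.002 0 0.026 -1" --pt "-0.2 6 -0.3 -0.005 0 0.052 -1" --pt "-0.2 6 -0.3 -0.005 0 0.052 -1"

```text
time: 19.1
tcp_pos: [0.4674, -0.0047, 0.1155]
tcp_rot: [-179.9, -5.7, -169.6]
force: [0.9, -1.2, -0.2]
opening: 0.0229
```

```bash
python3 s.py
```

```text
19.1 [ 0.4674 -0.0047  0.1155] [-179.89   -5.7  -169.56] F [ 0.9 -1.2 -0.2] M [-0.149 -0.159  0.037] tau 0.192
tool Fx,Fy -0.67 -1.34 tool Mx,My 0.18 -0.13
```

Call:
step_arm --pt "-0.1 3 0 -0.002 0 0.026 -1" --pt "-0.2 6 -0.1 -0.005 0 0.052 -1" --pt "-0.2 6 -0.1 -0.005 0 0.052 -1"

```text
time: 19.35
tcp_pos: [0.4665, 0.0013, 0.1155]
tcp_rot: [-179.9, -5.7, -172.6]
force: [0.0, 0.2, -0.3]
opening: 0.0229
```

```bash
python3 s.py
```

```text
19.35 [0.4665 0.0013 0.1155] [-179.88   -5.7  -172.55] F [ 0.05  0.23 -0.29] M [-0.119 -0.128  0.106] tau 0.08
tool Fx,Fy -0.08 0.22 tool Mx,My 0.13 -0.11
```

Call:
step_arm --pt "-0.1 3 0 -0.002 0 0.026 -1" --pt "-0.2 6 -0.1 -0.005 0 0.052 -1" --pt "-0.2 6 -0.1 -0.005 0 0.052 -1"

```text
time: 19.6
tcp_pos: [0.4659, 0.0073, 0.1156]
tcp_rot: [-179.9, -5.7, -175.5]
force: [0.2, -0.8, -0.6]
opening: 0.0229
```

```bash
python3 s.py
```

```text
19.6 [0.4659 0.0073 0.1156] [-179.87   -5.7  -175.55] F [ 0.24 -0.79 -0.58] M [-0.069 -0.144  0.028] tau 0.121
tool Fx,Fy -0.18 -0.81 tool Mx,My 0.08 -0.14
```

Call:
step_arm --pt "-0.1 3 0 -0.002 0 0.026 -1" --pt "-0.2 6 -0.1 -0.005 0 0.052 -1" --pt "-0.2 6 -0.1 -0.005 0 0.052 -1"

```text
time: 19.85
tcp_pos: [0.4656, 0.0133, 0.1156]
tcp_rot: [-179.9, -5.7, -178.5]
force: [0.2, -0.6, -1.5]
opening: 0.0225
```

```bash
python3 s.py
```

```text
19.85 [0.4656 0.0133 0.1156] [-179.87   -5.7  -178.53] F [ 0.16 -0.6  -1.5 ] M [-0.005 -0.071  0.078] tau 0.147
tool Fx,Fy -0.14 -0.6 tool Mx,My 0.01 -0.07
```

Call:
step_arm --pt "-0.1 3 0 -0.002 0 0.026 -1" --pt "-0.2 6 0 -0.005 0 0.052 -1" --pt "-0.2 6 0 -0.005 0 0.052 -1"

```text
time: 20.1
tcp_pos: [0.4656, 0.0193, 0.1156]
tcp_rot: [-179.9, -5.7, 178.5]
force: [0.1, -0.5, -0.8]
opening: 0.023
```

```bash
python3 s.py
python3 - <<'E'
from h import *
im,d=vision.capture('side')
cv2.imwrite('pics/side18d.png',cv2.resize(im[165:215,200:250],None,fx=12,fy=12,interpolation=cv2.INTER_CUBIC))
E
```

```text
20.1 [0.4656 0.0193 0.1156] [-179.86   -5.7   178.47] F [ 0.09 -0.5  -0.81] M [ 0.091 -0.076  0.043] tau 0.1
tool Fx,Fy -0.1 -0.5 tool Mx,My -0.09 -0.07
```

View pics/side18d.png

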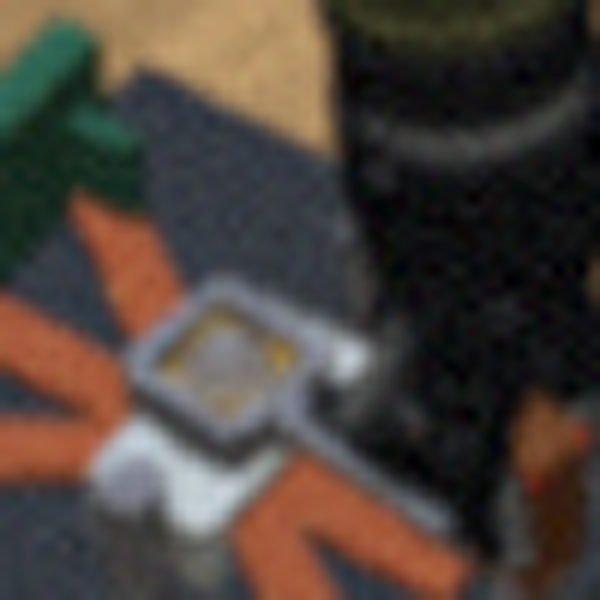

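Call:
step_arm --pt "-0.1 3 0 -0.002 0 0.026 -1" --pt "-0.2 6 0 -0.005 0 0.052 -1" --pt "-0.2 6 0 -0.005 0 0.052 -1"

```text
time: 20.4
tcp_pos: [0.4659, 0.0249, 0.1156]
tcp_rot: [-179.8, -5.7, 175.5]
force: [-0.8, -1.1, -0.9]
opening: 0.0229
```

```bash
python3 s.py
```

```text
20.4 [0.4659 0.0249 0.1156] [-179.78   -5.69  175.52] F [-0.82 -1.11 -0.85] M [-0.265  0.098  0.65 ] tau 0.784
tool Fx,Fy 0.73 -1.18 tool Mx,My 0.27 0.08
```

Call:
step_arm --pt "0 0 0 0 0 0 -1" --pt "0 0 0 0 0 0 -1"

```text
time: 20.57
tcp_pos: [0.4659, 0.025, 0.1156]
tcp_rot: [-179.8, -5.7, 175.5]
force: [-0.5, -1.3, -1.1]
opening: 0.0231
```

```bash
python3 s.py
```

```text
20.57 [0.4659 0.025  0.1156] [-179.81   -5.69  175.47] F [-0.51 -1.29 -1.09] M [-0.274  0.131  0.661] tau 0.813
tool Fx,Fy 0.41 -1.33 tool Mx,My 0.28 0.11
```

Call:
step_arm --pt "0 1 0 -0.001 0 0.008 -1" --pt "0 1 0 -0.001 0 0.008 -1"

```text
time: 20.73
tcp_pos: [0.466, 0.0259, 0.1156]
tcp_rot: [-179.8, -5.7, 174.9]
force: [0.3, -2.2, 0.2]
opening: 0.0228
```

```bash
python3 s.py
```

```text
20.73 [0.466  0.0259 0.1156] [-179.8    -5.69  174.94] F [ 0.28 -2.23  0.24] M [-0.545  0.236  0.81 ] tau 1.063
tool Fx,Fy -0.48 -2.2 tool Mx,My 0.56 0.19
```

Call:
step_arm --pt "0 1 0 -0.001 0 0.008 -1" --pt "0 1 0 -0.001 0 0.008 -1" --pt "0 1 0 -0.001 0 0.008 -1"

```text
time: 20.98
tcp_pos: [0.4661, 0.0269, 0.1156]
tcp_rot: [-179.8, -5.7, 174.5]
force: [-1.8, -4.7, 0.4]
opening: 0.0232
```

```bash
python3 s.py
```

```text
20.98 [0.4661 0.0269 0.1156] [-179.81   -5.68  174.45] F [-1.84 -4.66  0.39] M [-0.782  0.312  0.852] tau 1.405
tool Fx,Fy 1.38 -4.82 tool Mx,My 0.81 0.24
```

Run:
```python
from h import *
rows([2,4,5.5,5.5])
```

```text
[-0.1, -4.0, 0.0, 0.003, -0.0, -0.035, -1]
[-0.3, -8.0, -0.0, 0.007, -0.0, -0.069, -1]
[-0.6, -11.0, -0.0, 0.01, -0.0, -0.096, -1]
[-0.6, -11.0, -0.0, 0.01, -0.0, -0.096, -1]
```

Call:
step_arm --pt "0 -4 0 0.003 0 -0.035 -1" --pt "-0.3 -8 0 0.007 0 -0.069 -1" --pt "-0.6 -11 0 0.01 0 -0.096 -1" --pt "-0.6 -11 0 0.01 0 -0.096 -1"

```text
time: 21.32
tcp_pos: [0.4659, 0.0167, 0.1155]
tcp_rot: [-179.9, -5.7, 179.9]
force: [-1.3, 0.8, -1.2]
opening: 0.0229
```

```bash
python3 s.py
```

```text
21.32 [0.4659 0.0167 0.1155] [-179.94   -5.67  179.9 ] F [-1.35  0.76 -1.2 ] M [0.017 0.148 0.054] tau -0.032
tool Fx,Fy 1.35 0.75 tool Mx,My -0.02 0.15
```

Call:
step_arm --pt "0.8 0 -6 0 0 0 -1" --pt "1.5 0 -14 0 0 0 -1" --pt "2.5 0 -24 0 0 0 -1" --pt "4 0 -38 0 0 0 -1" --pt "6 0 -55 0 0 0 -1" --pt "7 0 -70 0 0 0 -1" --pt "7 0 -70 0 0 0 -1"

```text
time: 21.9
tcp_pos: [0.4684, 0.017, 0.1895]
tcp_rot: [-179.9, -5.3, 179.9]
force: [0.5, -0.1, -2.1]
opening: 0.023
```

```bash
python3 s.py
python3 - <<'E'
from h import *
im=cv2.imread('pics/top0.png');hsv=cv2.cvtColor(im,cv2.COLOR_BGR2HSV)
m=cv2.inRange(hsv,(105,150,60),(130,255,255));m[:, :100]=0;m[:,180:]=0;m[:120]=0;m[220:]=0
c=max(cv2.findContours(m,0,2)[0],key=cv2.contourArea)
q=cv2.minAreaRect(c);print(q)
B=np.array([ray('top',p,.004) for p in cv2.boxPoints(q)]);print(B.round(3),B.mean(0))
im,d=vision.capture('side');cv2.imwrite('pics/side19.png',im)
E
```

```text
21.9 [0.4684 0.017  0.1895] [-179.89   -5.28  179.95] F [ 0.47 -0.07 -2.07] M [ 0.025 -0.017  0.049] tau 0.057
tool Fx,Fy -0.47 -0.07 tool Mx,My -0.02 -0.02
((135.623046875, 174.78042602539062), (61.94694137573242, 46.58119201660156), 86.53176879882812)
[[0.682 0.444 0.004]
 [0.698 0.276 0.004]
 [0.47  0.249 0.004]
 [0.455 0.413 0.004]] [0.57611456 0.34550771 0.004     ]
```

View pics/side19.png

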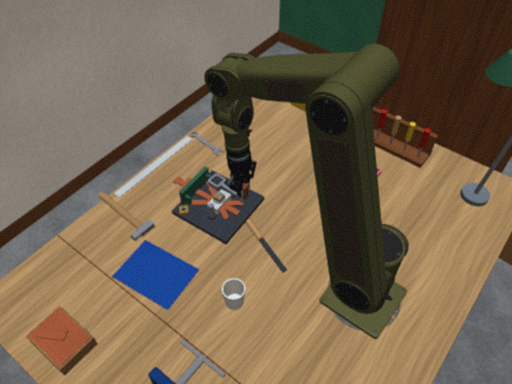

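```bash
cat > g.py <<'E'
from h import *
def go(p,yaw,st=None):
    st=st or r.observe();R0=Ro.from_euler('xyz',st['tcp_rot'],degrees=True)
    Rz=Ro.from_euler('z',((yaw-st['tcp_rot'][2]+180)%360)-180,degrees=True)
    print((1000*R0.inv().apply(np.array(p)-st['tcp_pos'])).round(1),(R0.inv()*Rz*R0).as_rotvec().round(3))
E
python3 -c "
from g import *
go([.512,.3376,.175],187.2)"
```

```text
[-45.1 320.8   8. ] [ 0.012 -0.    -0.126]
```

Call:
step_arm --pt "-3 24 0 0.003 0 -0.03 -1" --pt "-8 60 2 0.006 0 -0.06 -1" --pt "-13 96 4 0.012 0 -0.126 -1" --pt "-18 132 6 0.012 0 -0.126 -1" --pt "-23 168 8 0.012 0 -0.126 -1" --pt "-28 204 8 0.012 0 -0.126 -1" --pt "-33 240 8 0.012 0 -0.126 -1" --pt "-38 276 8 0.012 0 -0.126 -1" --pt "-42 304 8 0.012 0 -0.126 -1" --pt "-45 321 8 0.012 0 -0.126 -1" --pt "-45 321 8 0.012 0 -0.126 -1" --pt "-45 321 8 0.012 0 -0.126 -1"

```text
time: 22.95
tcp_pos: [0.5092, 0.3383, 0.1711]
tcp_rot: [-179.8, -5.8, -172.7]
force: [-0.7, -0.1, -2.1]
opening: 0.0233
```

```bash
python3 s.py
python3 - <<'E'
from g import *
go([.512,.3376,.0475],187.2)
im,d=vision.capture('side');cv2.imwrite('pics/side20.png',cv2.resize(im[150:350,80:300],None,fx=2.7,fy=2.7))
im,d=vision.capture('top');cv2.imwrite('pics/top20.png',cv2.resize(im[120:260,90:280],None,fx=4,fy=4))
E
```

```text
22.95 [0.5092 0.3383 0.1711] [-179.82   -5.8  -172.68] F [-0.69 -0.06 -2.14] M [-0.012  0.028 -0.004] tau 0.22
tool Fx,Fy 0.69 0.03 tool Mx,My 0.01 0.03
[-15.2  -0.6 122.7] [-0.     0.     0.002]
```

View pics/side20.png

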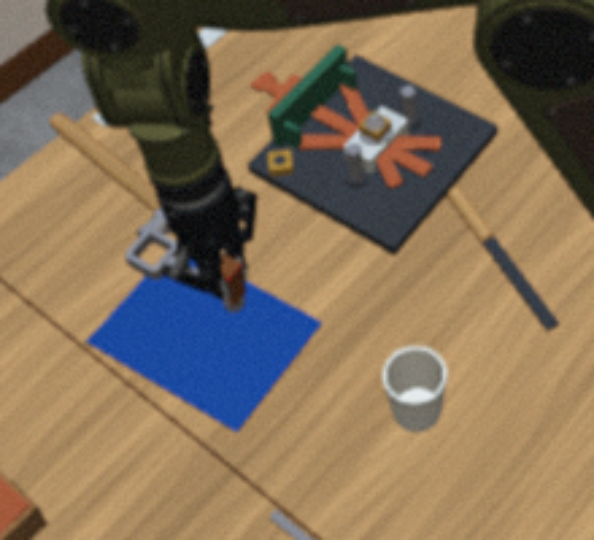

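View pics/top20.png

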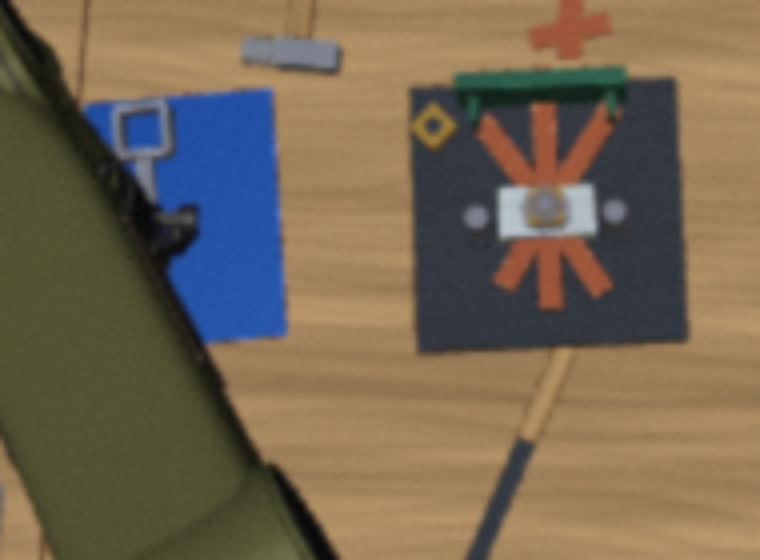

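Call:
step_arm --pt "-3 0 25 0 0 0 -1" --pt "-7 0 55 0 0 0 -1" --pt "-11 -0.5 85 0 0 0 -1" --pt "-13 -0.5 105 0 0 0 -1" --pt "-14.5 -0.5 116 0 0 0 -1" --pt "-14.5 -0.5 116 0 0 0 -1" --pt "-14.5 -0.5 116 0 0 0 -1"

```text
time: 23.63
tcp_pos: [0.5128, 0.3363, 0.056]
tcp_rot: [-179.9, -5.7, -172.8]
force: [0.1, 0.1, -2.1]
opening: 0.0229
```

```bash
python3 s.py
python3 - <<'E'
from g import *
go([.512,.3376,.0475],187.2)
im,d=vision.capture('side');cv2.imwrite('pics/side21.png',cv2.resize(im[220:320,90:230],None,fx=5,fy=5,interpolation=cv2.INTER_CUBIC))
E
```

```text
23.63 [0.5128 0.3363 0.056 ] [-179.85   -5.73 -172.83] F [ 0.13  0.09 -2.08] M [-0.009  0.035  0.001] tau -0.047
tool Fx,Fy -0.14 0.07 tool Mx,My 0.0 0.04
[-0.2  1.4  8.5] [ 0.    -0.    -0.001]
```

View pics/side21.png

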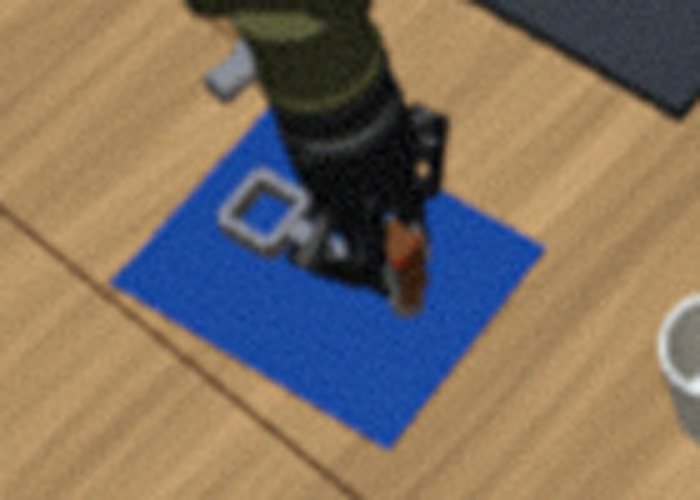

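Well inside the mat (ring ~(262,210), grip foot ~(408,312) of the crop). Lower to contact.

Call:
step_arm --pt "-0.3 0 3 0 0 0 -1" --pt "-0.6 0 6 0 0 0 -1" --pt "-0.8 0 8 0 0 0 -1" --pt "-0.8 0 8 0 0 0 -1"

```text
time: 24.02
tcp_pos: [0.5141, 0.3378, 0.0503]
tcp_rot: [-180.0, -5.5, -172.8]
force: [-0.7, -1.6, 7.0]
opening: 0.0229
```

```bash
python3 s.py
```

```text
24.02 [0.5141 0.3378 0.0503] [-179.95   -5.49 -172.76] F [-0.71 -1.62  6.96] M [-0.255  0.433  0.037] tau 0.371
tool Fx,Fy 0.91 -1.52 tool Mx,My 0.2 0.46
```

Call:
step_arm --pt "0 0 -0.5 0 0 0 -0.3" --pt "0 0 -0.5 0 0 0 0" --pt "0 0 -0.5 0 0 0 0.2" --pt "0 0 -0.5 0 0 0 0.2" --pt "0 0 -0.5 0 0 0 0.2"

```text
time: 24.43
tcp_pos: [0.5129, 0.3371, 0.0482]
tcp_rot: [-179.9, -5.7, -172.8]
force: [-0.2, -0.0, -0.2]
opening: 0.0511
```

```bash
python3 s.py
python3 - <<'E'
from g import *
st=r.observe();print(st['opening'])
im,d=vision.capture('wrist');cv2.imwrite('pics/w22.png',im)
go([.512,.3376,.2],187.2)
E
```

```text
24.43 [0.5129 0.3371 0.0482] [-179.87   -5.69 -172.76] F [-0.16 -0.04 -0.17] M [ 0.013 -0.061  0.018] tau 0.074
tool Fx,Fy 0.17 -0.02 tool Mx,My -0.01 -0.06
0.05107366484427518
[  15.9    0.3 -151.1] [-0.     0.     0.001]
```

View pics/w22.png

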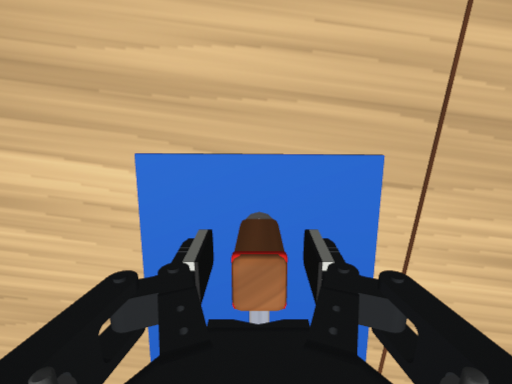

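Fingers are free on both sides (pads at columns ~200 and ~318, grip at 232–287). Rise along the vertical, then back off toward the robot.

Call:
step_arm --pt "1 0 -10 0 0 0 0.5" --pt "3 0 -30 0 0 0 0.5" --pt "7 0 -65 0 0 0 0.5" --pt "11 0 -105 0 0 0 0.5" --pt "16 0 -150 0 0 0 0.5" --pt "50 0 -160 0 0 0 0.5" --pt "90 0 -165 0 0 0 0.5" --pt "125 0 -170 0 0 0 0.5" --pt "150 0 -170 0 0 0 0.5" --pt "150 0 -170 0 0 0 0.5" --pt "150 0 -170 0 0 0 0.5"

```text
time: 25.4
tcp_pos: [0.3806, 0.3208, 0.2337]
tcp_rot: [-179.9, -5.6, -172.7]
force: [1.2, 1.1, 0.2]
opening: 0.0639
```

```bash
python3 s.py
python3 - <<'E'
from g import *
im,d=vision.capture('side');cv2.imwrite('pics/side23.png',cv2.resize(im[150:330,80:290],None,fx=3.2,fy=3.2,interpolation=cv2.INTER_CUBIC))
im,d=vision.capture('top');cv2.imwrite('pics/top23.png',cv2.resize(im[110:260,90:280],None,fx=4,fy=4,interpolation=cv2.INTER_CUBIC))
E
```

```text
25.4 [0.3806 0.3208 0.2337] [-179.92   -5.59 -172.68] F [1.19 1.06 0.18] M [-0.003 -0.081 -0.033] tau -0.608
tool Fx,Fy -1.32 0.9 tool Mx,My 0.01 -0.08
```

View pics/side23.png

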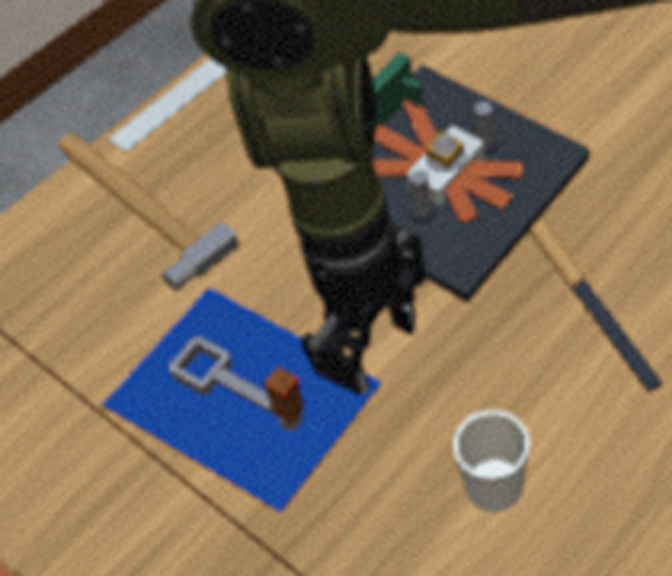

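View pics/top23.png

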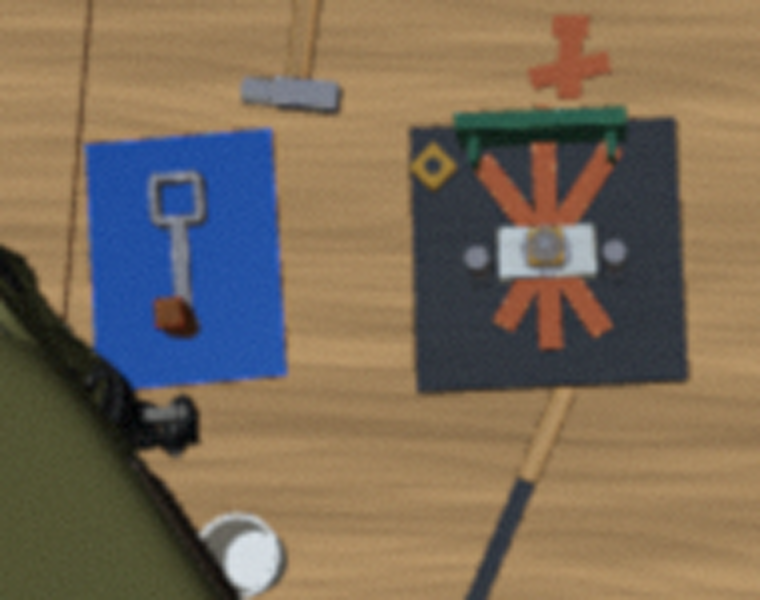

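```bash
python3 -c "
from bench import r
print(r.finish_job())"
```

```text
the job is handed in; nothing more can be done
None
```

The clamp nut is tightened, the key is lying flat on the blue mat, and the job was handed in at about 25.5 s of the 72 s allowed.

- **Pick-up and fit:** I took the key by its wooden grip. The first fit hung on the stud and tilted the key about 6° in the pads. I corrected this by tilting the hand and moving the key toward the robot, after which it went right down.
- **Tightening:** The first swing turned the key about 80° clockwise without reaching tight. I lifted it off, swung it back about 95° and refitted it. The second swing felt the copper after about 50° more.
- **Final torque:** I stopped at about 1.4 N m, measured about the nut's axis. That includes about 0.15 N m of nut friction, so the nut itself is at about 1.25 N m. Readings before contact scattered by about ±0.15 N m. I did not measure the torque again after taking the key off.
- **Last checks:** The side and top views show the key flat and well inside the mat, let go. The gripper is clear of everything. The file, spare nut, copper bird and cup look unmoved. The black bird was out of both last crops, so I did not check it.

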